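# Cock the wrapping clamp, load a carton and trip it

### The job

Swing the gift-wrapping clamp's sprung arm back by its upright post until it catches and stays open by itself, easing it only lightly onto the rubber stop behind the catch. Then stand the slim carton from the table in front upright and square in the open nest, against the fence, let go, and press the trigger pad so that the arm snaps shut and holds the carton flat against the fence. Leave the tin, soap box and balm box where they are.

Things in the scene. Friction and masses are not known exactly. Their poses are not given: they have to be found in the camera images.
- fixture: fixed wooden wrapping clamp: board 213 x 142 x 10 mm lying on the table. Origin at table height; +x points to the fence, +y to the pivot's end, z up. In this frame: fence inner face is the plane x = 54 mm (y from -26 to 34 mm), end wall inner face is the plane y = 32 mm; both tops 55 mm above the table. The nest is the board's surface in the corner of these two walls
- nest (a point): point on the board's surface (10 mm above the table), at x = 29, y = 2 mm in the fixture's frame, where the middle of the carton's underside is to be set down (a few mm clear of both walls; within 10 mm is near enough): the arm then pushes it flat to the fence. A fixed wooden riser, 200 mm high, stands to the right, from x = 0.5 m in the world; pass in front of it
- pivot (a point): point on the arm's vertical pivot axis, at x = 0, y = 70 mm in the fixture's frame, 42 mm above the table
- clamp_arm (a joint): angle (rad) of the sprung metal arm. 0 = at rest, shut over the empty nest; grows as the arm is swung away from the fence to the fixture's -x side (clockwise from above). 0.28 = parallel to the fence (arm points along the fixture's -y); about 0.25 to 0.4 with the carton clamped. The spring pulls it shut: 0.25 N m at 0, 0.8 N m at 1.2 rad (8 to 9 N at the post), with some damping
- post_top (a point): centre of the top of the upright steel post on the arm, the handle: 12 mm in diameter, 56 mm long, top 106 mm above the table, 92 mm from the pivot axis. It may be pushed from its fence side or held loosely or firmly between the fingers; it moves in a circle about the pivot
- catch (a point): the catch, 30 mm above the table: a steel nose under the arm's head rides up the ramp of a sprung tooth (1 to 3 N more at the post, from about 0.25 rad before the catch) and drops behind it. The nose is clamped in a slot at a place that differs every time, so the arm catches somewhere between about 1.0 and 1.37 rad. The rubber stop is met about 0.035 rad (4 mm at the nose) past the catch
- back_stop: sprung rubber stop behind the catch, 116 mm from the pivot: leaning on it adds about 3.5 N at the post per 0.01 rad of arm angle. The arm may be eased onto it, which is the sure sign that it has passed the catch, but the stop must not take more than 14 N (about 0.05 rad past first touch, 18 N more at the post)
- trigger (a joint): travel (m) of the trigger: 0 = up, 0.009 = fully down. Sear tooth and press pad are one sprung plunger that goes straight down; about 2 N at the start, 5 N fully down; with the arm cocked it frees the arm at about 4.5 N, 6 to 7 mm down
- trigger_top (a point): centre of the top of the trigger's black ribbed press pad, 28 x 30 mm, 38 mm above the table; beyond the arm's head, so fingers pressing on it are clear of the arm
- carton: slim upright card carton, 40 (its x) x 46 (its y) x 105 mm, 0.1 to 0.2 kg, standing free on the table in front, to the right of the fixture (it and the round tin may have changed places); origin at the middle of its underside. It may stand in the nest with either pair of sides against the fence
- round_tin: bystander: round tin 74 mm across, 32 mm high; origin under its centre
- soap_box: bystander: flat soap box 56 x 78 x 26 mm; origin under its centre
- balm_box: bystander: small square box 50 x 50 x 22 mm; origin under its centre

How it is judged:
By the outcome, as a careful person would: the job done as asked, in the order asked, and still so for the second after the job is handed in, with the robot touching nothing.
It also fails if it takes over 72 s, if anything falls off the work surface, if the arm or the gripper's body presses on something with over 40 N, if the wrist force passes 120 N, or if a joint passes its speed limit or range.

### The arm

A 6-joint arm with a two-finger parallel gripper is mounted at the origin on a cart in front of the work surface, level with it; the furniture and walls round the work are solid. World frame = base frame: x ahead of the robot, y to its left, z up, the work surface at z = 0. Lengths are in m, angles in rad, forces in N, time in s.
With the tool pointing down it reaches from about 0.35 to 0.975 m from the base axis. Payload 4.9 kg.
Tool frame: the origin (TCP) lies midway between the tips of the shut fingers; the grasp point (between the pads) lies 19 mm behind it; z points along the fingers, y is the direction in which the jaws open and shut (so a half turn about z gives the same grasp; the last joint's range is limited). The gripper opens to 85 mm and grips with 20 to 120 N. Pads are 22 mm wide; open, the fingers measure 114 mm over their backs; the gripper's body (76 mm by 85 mm) begins 54 mm behind the grasp point. The pads swing forward as they close: fully open they stand 13 mm farther back than shut.
Start: joints at [-1.433, 0.053, 1.613, -0, 1.476, -0.119], TCP at [0.159, -0.604, 0.206] pointing down, gripper open.
Joint ranges: [-3.01, 3.01], [-1.01, 2.22], [0.06, 2.58], [-1.02, 4.17], [0.09, 2.62], [-3.14, 3.14]. Speed limits (rad/s): [2.57, 2.57, 3.14, 3.14, 3.14, 3.14].

### API

Orientations are given as a rotation vector (axis times angle).
In Python, from station import ctrl gives the robot as it stands.
- The arm moves only by the tool apply_moves, never from a script. Its argument "rows" is a list of rows, each a list of 6 numbers: the shift along the tool's x, y, z in cm, then the turn, a rotation vector about the tool's x, y, z in units of 5 degrees (1.0 is 5 degrees). In form: [[x, y, z, rx, ry, rz], ...]. A call has 1 to 20 rows; each row is the pose to reach, as a shift and turn from the pose measured when the call began, along the tool's axes at that moment; what a row does not reach only later rows make up. A row lasts 1/10 s, in which the tool goes at most 50 mm and 8.59 degrees, less where a joint would pass 70% of its speed; a pose out of reach is approached as far as the arm can. A call with a gripper value outside its range is refused whole. "grip" is the closure, from 0 (fully open) to 1 (shut), set as the call begins (left out, the last holds). The fingers move at their own pace and stop on an object; "squeeze" is the grip in N (left out, the last holds). Time passes only in rows, so rows that repeat a pose let the fingers close. It gives the time, the measured TCP pose, the force and the opening at its end, in the units of the state.
- ctrl.get_obs(): the state, without advancing time (a new reading comes with each control period).
- ctrl.get_image(name): name is "side" or "top" or "wrist"; returns a dict with "color" (400x640x3 uint8, blue, green, red), "mtx" (3x3 intrinsics, pixels), "D" ([k1, k2, p1, p2, k3] as OpenCV has them; the pictures are not rectified), "rvec" (rotation vector, rad) and "tvec" (3), from world to camera coordinates, as OpenCV has them. Camera axes: x right, y down, z forward; pixel columns grow to the right and rows downward; lengths in m; the calibration is good to about 2 mm. A picture is of the moment at which its call begins. There is no depth.
- ctrl.finish_job(): hands the job in, once; it reports no verdict.
The state is a dict: "t": time; "q": joint angles; "dq": joint speeds; "effort": joint torques, N m; "tool_pos": TCP position; "tool_rot": TCP orientation; "contact_force": force on the tool from outside, world axes, zero at the start; "wrist_torque": the same for the moment, N m; "opening": finger opening in m.
Only numpy, scipy, OpenCV 4.12 (cv2) and the standard library are available. Lean on these libraries where they do the work, as an engineer would, in place of code of your own. Each camera call takes 0.05 s, during which the arm holds its last target.

## Working session

There is one attempt and no reset: what is moved stays moved. The work goes in short steps, Python scripts to look and compute and a tool call to move; the robot and the scene stay as the last step left them, time stands still between calls to the robot, and variables do not carry over. Pictures are saved under pics/ and viewed, and the job is handed in when it is done.

Besides the shell and the picture viewer there is one more tool, called by a JSON object that holds its "op" and its "data", one argument or row to a line. apply_moves: Moves the arm, as the interface text tells. Its arguments: {"type":"object","properties":{"rows":{"type":"array","items":{"type":"array","items":{"type":"number"}}},"grip":{"type":"number"},"squeeze":{"type":"number"}},"required":["rows"]}

```bash
ls; mkdir -p pics; python3 - <<'E'
from station import ctrl
import cv2,json
o=ctrl.get_obs()
for k,v in o.items(): print(k,v)
for n in("side","top","wrist"):
    r=ctrl.get_image(n); cv2.imwrite(f"pics/{n}0.png",r["color"]); print(n,r["mtx"],r["D"],r["rvec"],r["tvec"])
E
```

```text
pics
t 0.0
q [-1.43299674e+00  5.34239899e-02  1.61430099e+00 -1.83304582e-05
  1.47599630e+00 -1.19021533e-01]
dq [ 1.49472068e-04 -6.26494969e-05 -7.97673723e-05  9.55054257e-06
  1.06857991e-03 -2.75574443e-03]
effort [ 1.43653018e-03 -3.93682086e+01 -3.70172024e+01  1.14224904e-04
  7.07826490e-03  1.75081760e-05]
tool_pos [ 0.15864239 -0.60382772  0.20451728]
tool_rot [-3.11361575e+00 -4.02036095e-01  6.00122751e-05]
contact_force [1.03160904 0.74083254 0.26495001]
wrist_torque [ 0.02876416 -0.00316404  0.01458219]
opening 0.08566417009368991
side [[378.07158573   0.         317.4868477 ]
 [  0.         378.07158573 199.86267583]
 [  0.           0.           1.        ]] [-0.082956  0.        0.        0.        0.      ] [ 0.60476456 -2.44830609  1.44024915] [0.55575397 0.1664905  0.81360506]
top [[467.78257918   0.         323.08740069]
 [  0.         467.78257918 190.39305107]
 [  0.           0.           1.        ]] [-0.1064912  0.         0.         0.         0.       ] [ 2.1594738  -2.21349942  0.09118404] [0.12768889 0.60379942 1.13606028]
wrist [[311.84020268   0.         320.99041409]
 [  0.         311.84020268 196.42807719]
 [  0.           0.           1.        ]] [-0.01565962  0.          0.          0.          0.        ] [-2.31670101  1.78621403  0.23735853] [-0.62492575 -0.03390027  0.37649094]
```

View pics/side0.png

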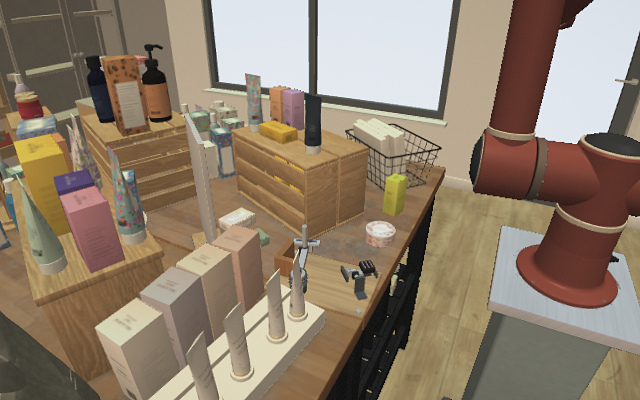

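View pics/top0.png

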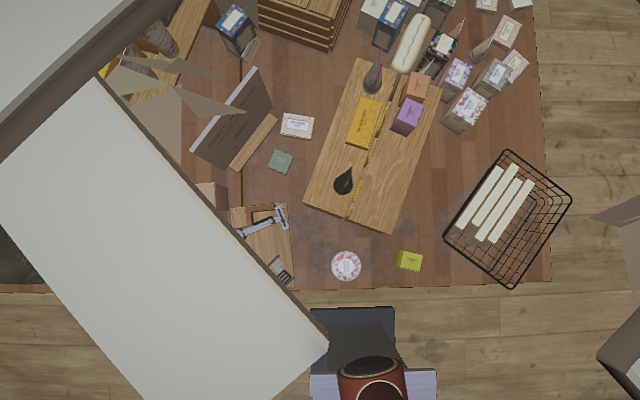

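View pics/wrist0.png

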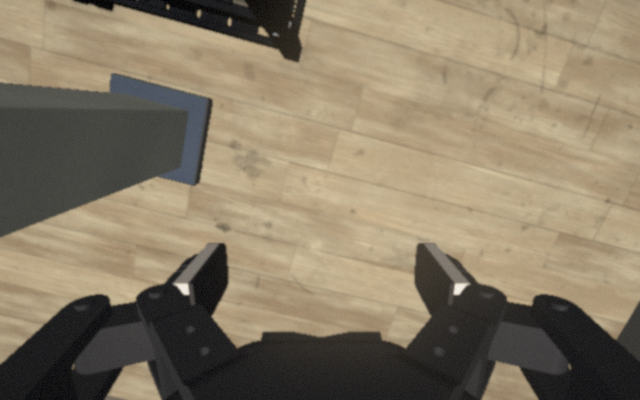

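The side view shows the tin at (380,234), the lime carton at (395,194) and the fixture at (325,270). In the top view the carton is at (408,260), the tin at (346,266), the fixture's fence at (262,210) and the trigger at (280,268). I'll enlarge these areas next.

```bash
cat > h.py <<'E'
import numpy as np,cv2
from scipy.spatial.transform import Rotation as R
from station import ctrl
def cam(n,save=None):
    r=ctrl.get_image(n)
    if save: cv2.imwrite(save,r["color"]); np.savez(save.replace(".png",".npz"),**{k:r[k] for k in("mtx","D","rvec","tvec")})
    return r
def load(p): return dict(np.load(p))
def ray(c,uv):
    p=cv2.undistortPoints(np.array([[uv]],float),np.array(c["mtx"]),np.array(c["D"]))[0,0]
    M=cv2.Rodrigues(np.array(c["rvec"]))[0]; t=np.array(c["tvec"]).ravel()
    return -M.T@t, M.T@np.array([p[0],p[1],1])
def at(c,uv,z):
    o,d=ray(c,uv); return o+d*(z-o[2])/d[2]
def proj(c,P):
    return cv2.projectPoints(np.array(P,float).reshape(-1,1,3),np.array(c["rvec"]),np.array(c["tvec"]),np.array(c["mtx"]),np.array(c["D"]))[0].reshape(-1,2)
def crop(p,x0,y0,x1,y1,k,out):
    i=cv2.imread(p)[y0:y1,x0:x1]; cv2.imwrite(out,cv2.resize(i,None,fx=k,fy=k,interpolation=cv2.INTER_CUBIC))
E
python3 - <<'E'
from h import *
t=cam("top","pics/top1.png"); s=cam("side","pics/side1.png")
crop("pics/top1.png",220,190,440,300,3.6,"pics/c_top1.png")
crop("pics/side1.png",260,160,430,330,3.5,"pics/c_side1.png")
for n,c in(("t",t),("s",s)): print(n,ray(c,(320,200))[0])
print("carton",at(t,(408,260),.105),"tin",at(t,(346,266),.032),"fix",at(t,(262,245),.01), "trig",at(t,(280,268),.038))
E
```

```text
t [0.51948254 0.12288303 1.17751807]
s [0.20385832 0.81661306 0.53862755]
carton [ 0.43596412 -0.07695086  0.105     ] tin [0.42015641 0.06166349 0.032     ] fix [0.47526567 0.26790732 0.01      ] trig [0.41981841 0.22183445 0.038     ]
```

View pics/c_top1.png

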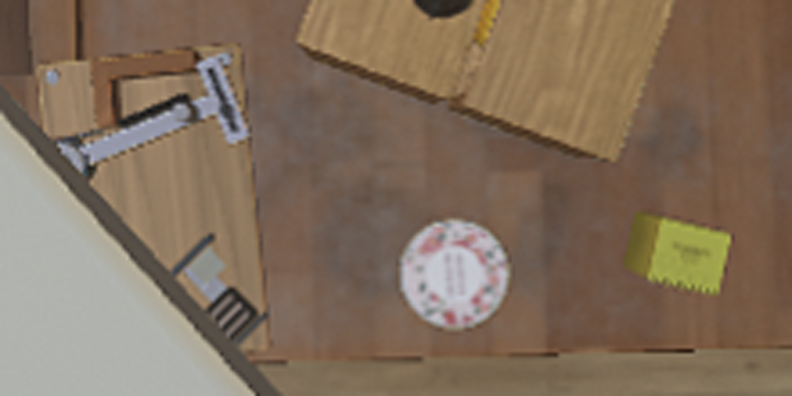

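View pics/c_side1.png

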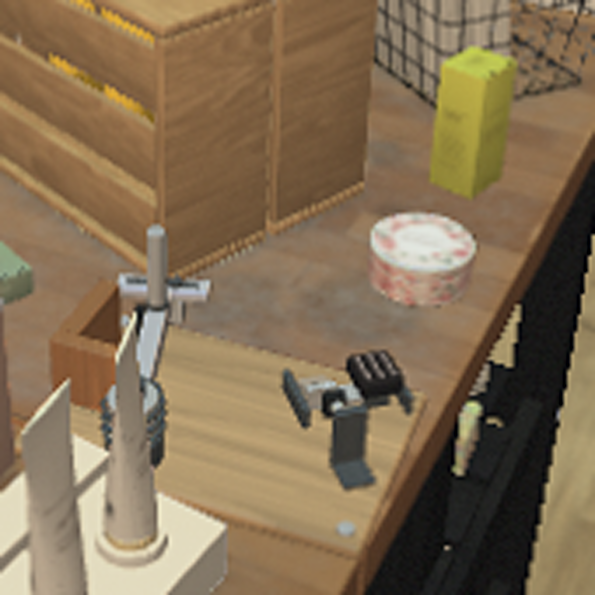

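```bash
python3 - <<'E'
from h import *
crop("pics/top1.png",225,195,305,295,6,"pics/c_top2.png")
crop("pics/side1.png",270,220,385,320,6.5,"pics/c_side2.png")
s=load("pics/side1.npz");t=load("pics/top1.npz")
for h in(.3,.4,.5,.6,.7,.8,.9,1.0):
    P=[at(t,uv,h) for uv in((328,345),(95,80),(215,213))]
    print(h,[p[:2].round(2) for p in P],proj(s,P).round(0).tolist(),[ (cv2.Rodrigues(s["rvec"])[0]@p+s["tvec"])[2].round(2) for p in P])
E
```

```text
0.3 [array([0.3 , 0.11]), array([0.82, 0.56]), array([0.55, 0.32])] [[446.0, 138.0], [45.0, 173.0], [272.0, 150.0]] [np.float64(0.7), np.float64(0.56), np.float64(0.64)]
0.4 [array([0.32, 0.11]), array([0.78, 0.51]), array([0.54, 0.3 ])] [[441.0, 83.0], [68.0, 104.0], [279.0, 89.0]] [np.float64(0.66), np.float64(0.54), np.float64(0.61)]
0.5 [array([0.35, 0.12]), array([0.75, 0.46]), array([0.54, 0.27])] [[434.0, 22.0], [95.0, 29.0], [286.0, 22.0]] [np.float64(0.62), np.float64(0.51), np.float64(0.57)]
0.6 [array([0.37, 0.12]), array([0.71, 0.41]), array([0.54, 0.25])] [[425.0, -44.0], [127.0, -49.0], [294.0, -50.0]] [np.float64(0.58), np.float64(0.49), np.float64(0.54)]
0.7 [array([0.4 , 0.12]), array([0.68, 0.36]), array([0.54, 0.23])] [[416.0, -114.0], [162.0, -128.0], [303.0, -124.0]] [np.float64(0.54), np.float64(0.47), np.float64(0.51)]
0.8 [array([0.42, 0.12]), array([0.65, 0.31]), array([0.53, 0.21])] [[403.0, -185.0], [202.0, -203.0], [312.0, -196.0]] [np.float64(0.5), np.float64(0.44), np.float64(0.48)]
0.9 [array([0.45, 0.12]), array([0.61, 0.26]), array([0.53, 0.19])] [[389.0, -250.0], [243.0, -266.0], [322.0, -260.0]] [np.float64(0.46), np.float64(0.42), np.float64(0.44)]
1.0 [array([0.47, 0.12]), array([0.58, 0.21]), array([0.53, 0.16])] [[372.0, -296.0], [284.0, -302.0], [331.0, -300.0]] [np.float64(0.42), np.float64(0.4), np.float64(0.41)]
```

View pics/c_top2.png

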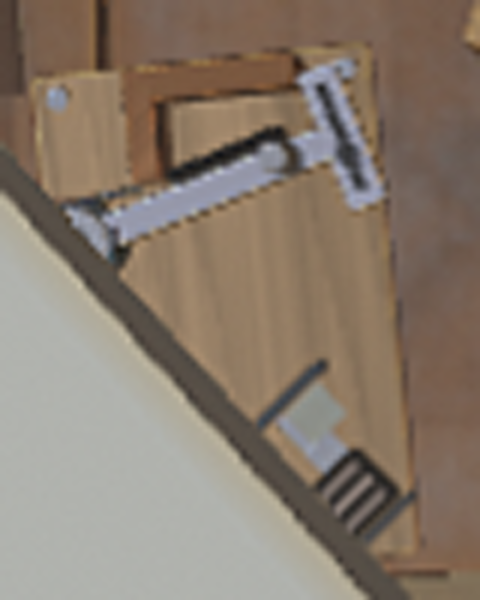

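View pics/c_side2.png

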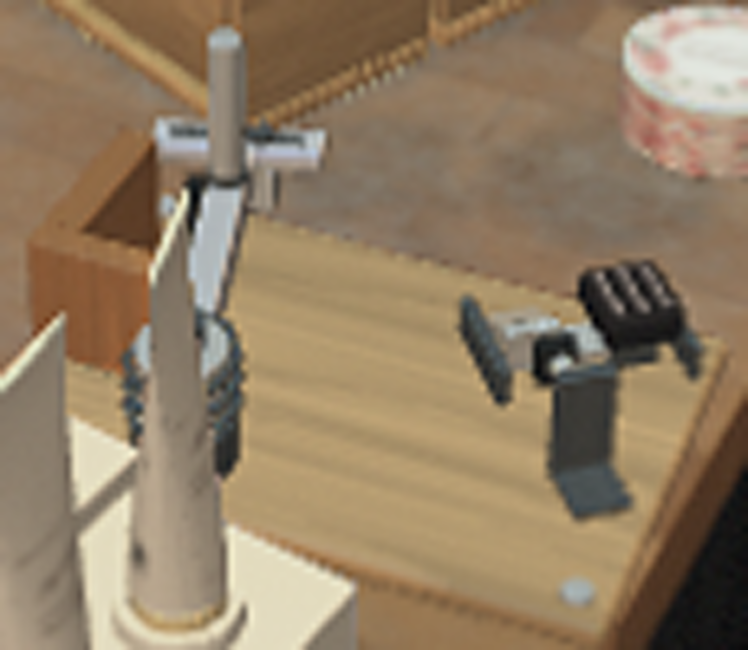

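```bash
cat > fit.py <<'E'
from h import *
from scipy.optimize import least_squares
s=load("pics/side1.npz");t=load("pics/top1.npz")
T=lambda u,v:(225+u/6,195+v/6)
S=lambda u,v:(270+u/6.5,220+v/6.5)
def tri(a,b):
    (o1,d1),(o2,d2)=ray(t,a),ray(s,b)
    k=np.linalg.lstsq(np.c_[d1,-d2],o2-o1,rcond=None)[0]
    p,q=o1+k[0]*d1,o2+k[1]*d2; return ((p+q)/2).round(4),round(np.linalg.norm(p-q),4)
print("post",tri(T(275,153),S(225,38)))
print("pad",tri(T(357,490),S(628,288)))
a=.28
F=[((54,32,55),t,T(160,103)),((54,-26,55),t,T(298,80)),((92*np.sin(a),70-92*np.cos(a),106),t,T(275,153)),((92*np.sin(a),70-92*np.cos(a),106),s,S(225,38)),((0,70,54),t,T(93,228))]
def w(p,X): 
    c,n=np.cos(p[2]),np.sin(p[2]); X=np.array(X)/1000
    return np.array([p[0]+c*X[0]-n*X[1],p[1]+n*X[0]+c*X[1],X[2]])
def res(p): return np.concatenate([proj(c,w(p,X))[0]-uv for X,c,uv in F])
r=least_squares(res,[.47,.27,0])
print(r.x,res(r.x).round(1).reshape(-1,2).tolist())
p=r.x
inv=lambda P:(np.array([[np.cos(p[2]),np.sin(p[2])],[-np.sin(p[2]),np.cos(p[2])]])@(np.array(P[:2])-p[:2])*1000).round(1)
print("pad in fixt",inv(at(t,T(357,490),.038)),at(t,T(357,490),.038),inv(at(s,S(628,288),.038)))
for u in((33,85),(370,42),(415,550)): print("board",inv(at(t,T(*u),.01)))
print("pivot",w(p,(0,70,42)),"nest",w(p,(29,2,10)),"post",w(p,F[2][0]))
E
python3 fit.py
python3 - <<'E'
from h import *
t=load("pics/top1.npz")
U=lambda u,v:(220+u/3.6,190+v/3.6)
# carton top face corners
for u in((660,215),(731,234),(718,293),(648,281)): print(at(t,U(*u),.105))
print("tin",at(t,U(454,274),.032), "riser corner",[at(t,U(*u),.2) for u in((300,44),(460,100),(613,160))])
crop("pics/top1.png",385,235,435,285,12,"pics/c_top3.png")
crop("pics/side1.png",370,160,420,225,9,"pics/c_side3.png")
E
```

```text
post (array([0.5348, 0.2353, 0.1031]), np.float64(0.001))
pad (array([0.399 , 0.2119, 0.0346]), np.float64(0.0015))
[0.50827363 0.24960665 0.08768227] [[-0.2, -1.3], [0.8, -0.2], [0.5, -0.4], [0.4, -1.6], [-2.3, 2.0]]
pad in fixt [-112.5  -28.5] [0.39868887 0.21139106 0.038     ] [-112.4  -23.6]
board [66.2 90.4]
board [ 68.3 -51.5]
board [-142.4  -47.1]
pivot [0.50214373 0.31933773 0.042     ] nest [0.53698708 0.25413849 0.01      ] post [0.53521346 0.23348674 0.106     ]
[ 0.45974454 -0.06695556  0.105     ]
[ 0.44628013 -0.11217518  0.105     ]
[ 0.40913363 -0.10254657  0.105     ]
[ 0.41818542 -0.05792153  0.105     ]
tin [0.41987964 0.06140014 0.032     ] riser corner [array([0.56955351, 0.1562202 , 0.2       ]), array([0.53474663, 0.06417133, 0.2       ]), array([ 0.49763703, -0.02375737,  0.2       ])]
```

View pics/c_top3.png

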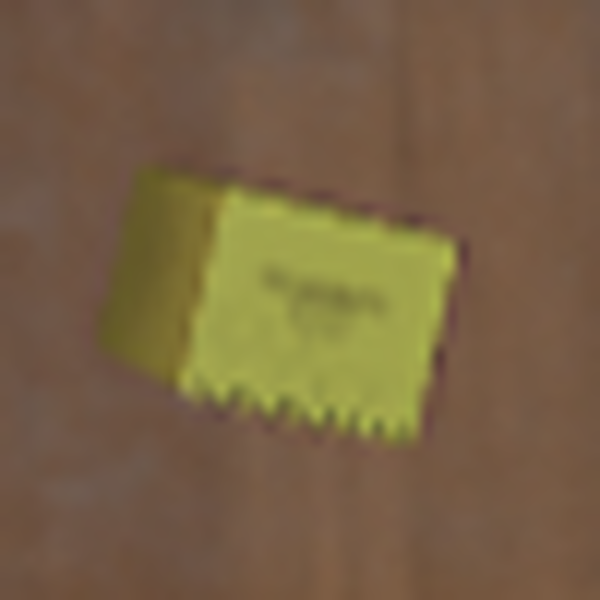

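View pics/c_side3.png

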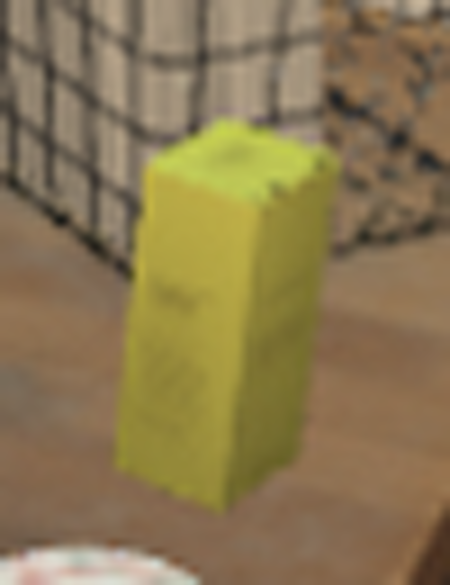

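The carton's top face has its centre near (411.7,261.2) in the top view, long side roughly along world y. The fixture fit agrees with the board size (142 x 210 mm measured). Next I'll refine the fit and write a move helper.

```bash
cat >> h.py <<'E'
def goal(p,jaw,o=None):
    """row from current pose to TCP p, pointing down, tool y at yaw 'jaw' (deg)"""
    o=o or ctrl.get_obs(); A=R.from_rotvec(o["tool_rot"])
    j=np.radians(jaw); y=np.array([np.cos(j),np.sin(j),0]); z=np.array([0,0,-1.]); x=np.cross(y,z)
    B=R.from_matrix(np.c_[x,y,z])
    d=A.inv().apply(np.array(p)-o["tool_pos"])*100
    r=np.degrees((A.inv()*B).as_rotvec())/5
    return np.r_[d,r].round(2).tolist()
def st():
    o=ctrl.get_obs(); A=R.from_rotvec(o["tool_rot"]).as_matrix()
    print("t %.2f pos %s jaw %.1f tilt %.2f F %s M %s open %.4f q %s"%(o["t"],o["tool_pos"].round(4),np.degrees(np.arctan2(A[1,1],A[0,1])),np.degrees(np.arccos(-A[2,2])),o["contact_force"].round(1),o["wrist_torque"].round(2),o["opening"],np.degrees(o["q"]).round(0)))
    return o
E
python3 - <<'E'
from h import *
t=load("pics/top1.npz"); s=load("pics/side1.npz")
U=lambda u,v:(385+u/12,235+v/12); V=lambda u,v:(370+u/9,160+v/9)
P=[at(t,U(*u),.105)[:2] for u in((222,188),(458,238),(418,440),(182,390))]
print(np.array(P).round(4),"c",np.mean(P,0)); d=P[1]-P[0]; e=P[3]-P[0]
print(np.linalg.norm(d),np.linalg.norm(e),np.degrees(np.arctan2(-d[0:1],-d[1:2])),np.degrees(np.arctan2(*d[::-1])),np.degrees(np.arctan2(*e[::-1])))
# side check: bottom corners
for u in((118,468),(222,510),(300,465)): print("bot",at(s,V(*u),0).round(4))
S=lambda u,v:(270+u/6.5,220+v/6.5)
for u,z in(((355,590),.02),((355,590),.05),((222,610),.03),((185,195),.2),((65,315),.2),((185,195),.15)): print("tray/tube",z,at(s,S(*u),z).round(3))
w=load("pics/top1.npz")
W=ctrl.get_image("wrist"); o=ctrl.get_obs(); c=ray(W,(320,200))[0]
print("cam in tool",R.from_rotvec(o["tool_rot"]).inv().apply(c-o["tool_pos"]))
print(goal((.35,-.25,.25),-36)); st()
E
```

```text
[[ 0.4576 -0.0673]
 [ 0.4467 -0.1124]
 [ 0.4085 -0.1034]
 [ 0.4194 -0.0583]] c [ 0.43303463 -0.08537137]
0.04647968651666809 0.039168760410287426 [13.59365382] -103.59365381824155 166.83105534222997
bot [ 0.4556 -0.0657  0.    ]
bot [ 0.4194 -0.0569  0.    ]
bot [ 0.406 -0.094  0.   ]
tray/tube 0.02 [0.425 0.359 0.02 ]
tray/tube 0.05 [0.412 0.385 0.05 ]
tray/tube 0.03 [0.45  0.392 0.03 ]
tray/tube 0.2 [0.437 0.426 0.2  ]
tray/tube 0.2 [0.439 0.476 0.2  ]
tray/tube 0.15 [0.472 0.369 0.15 ]
cam in tool [ 0.0649706   0.00071543 -0.166639  ]
[27.5, -29.41, -4.44, -0.01, -0.0, -7.86]
t 0.30 pos [ 0.1587 -0.6043  0.2054] jaw -75.3 tilt 0.04 F [-0.8  0.   0.5] M [ 0.04  0.06 -0.  ] open 0.0854 q [-82.   3.  92.   0.  85.  -7.]
```

{"op": "apply_moves", "data": {
  "rows": [
    [27.5,-29.4,-4.5,0,0,-7.9],
    [27.5,-29.4,-4.5,0,0,-7.9],
    [27.5,-29.4,-4.5,0,0,-7.9],
    [27.5,-29.4,-4.5,0,0,-7.9],
    [27.5,-29.4,-4.5,0,0,-7.9],
    [27.5,-29.4,-4.5,0,0,-7.9],
    [27.5,-29.4,-4.5,0,0,-7.9],
    [27.5,-29.4,-4.5,0,0,-7.9],
    [27.5,-29.4,-4.5,0,0,-7.9]
  ],
  "grip": 0.6
}}

```text
t: 1.2
tool_pos: [0.3521, -0.2465, 0.2518]
tool_rot: [2.791, 1.44, 0.004]
contact_force: [-0.1, 0.1, 0.1]
opening: 0.0339
```

```bash
python3 - <<'E'
from h import *
st(); print(goal((.46,.20,.25),21)); 
E
```

```text
t 1.20 pos [ 0.3521 -0.2465  0.2518] jaw -35.4 tilt 0.15 F [-0.1  0.1  0.1] M [-0.05 -0.03  0.06] open 0.0339 q [-45. -27. 114.   0.  93. -10.]
[42.65, -17.07, 0.21, 0.03, -0.0, -11.28]
```

{"op": "apply_moves", "data": {
  "rows": [
    [42.6,-17.0,0.2,0,0,-11.3],
    [42.6,-17.0,0.2,0,0,-11.3],
    [42.6,-17.0,0.2,0,0,-11.3],
    [42.6,-17.0,0.2,0,0,-11.3],
    [42.6,-17.0,0.2,0,0,-11.3],
    [42.6,-17.0,0.2,0,0,-11.3],
    [42.6,-17.0,0.2,0,0,-11.3],
    [42.6,-17.0,0.2,0,0,-11.3],
    [42.6,-17.0,0.2,0,0,-11.3],
    [42.6,-17.0,0.2,0,0,-11.3],
    [42.6,-17.0,0.2,0,0,-11.3],
    [42.6,-17.0,0.2,0,0,-11.3]
  ]
}}

```text
t: 2.4
tool_pos: [0.4603, 0.198, 0.2499]
tool_rot: [1.777, 2.588, 0.001]
contact_force: [-0.2, -0.6, -0.1]
opening: 0.034
```

```bash
python3 - <<'E'
from h import *
cam("wrist","pics/w1.png"); st()
E
```

```text
t 2.45 pos [0.4603 0.1976 0.25  ] jaw 21.0 tilt 0.14 F [-0.2 -0.6  0.2] M [0.   0.   0.05] open 0.0338 q [ 15. -16. 105.  -0.  90.  -6.]
```

View pics/w1.png

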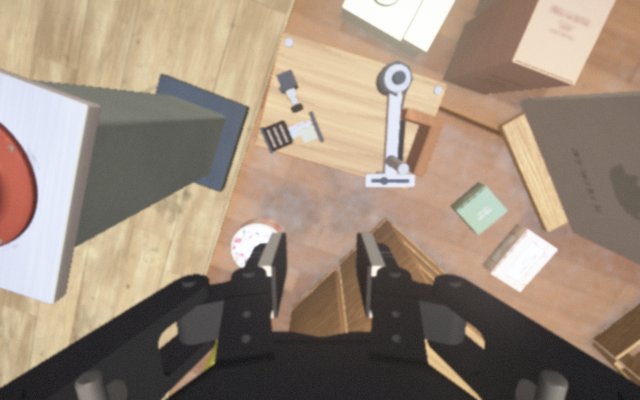

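The wrist view shows the whole fixture: pivot at about (397,78), post top at (393,161), trigger pad at (277,135). I'll enlarge it and refit.

```bash
python3 - <<'E'
from h import *
crop("pics/w1.png",250,20,460,210,3.8,"pics/c_w1.png")
E
```

```text
(no output)
```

View pics/c_w1.png

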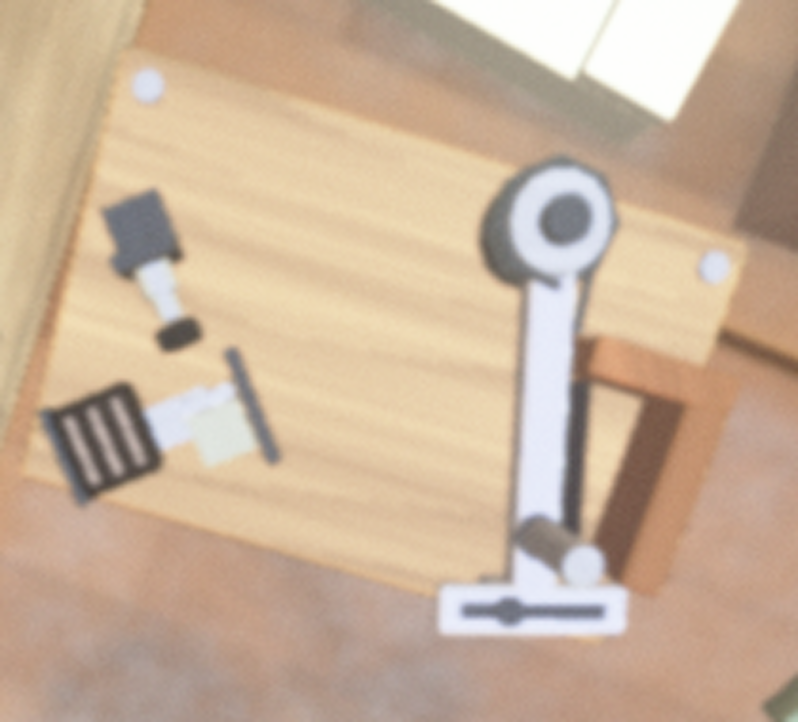

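```bash
cat > fit2.py <<'E'
from h import *
from scipy.optimize import least_squares
s=load("pics/side1.npz");t=load("pics/top1.npz");w_=load("pics/w1.npz")
T=lambda u,v:(225+u/6,195+v/6)
S=lambda u,v:(270+u/6.5,220+v/6.5)
W=lambda u,v:(250+u/3.8,20+v/3.8)
a=.28; post=(92*np.sin(a),70-92*np.cos(a),106)
def w(p,X): 
    c,n=np.cos(p[2]),np.sin(p[2]); X=np.array(X)/1000
    return np.array([p[0]+c*X[0]-n*X[1],p[1]+n*X[0]+c*X[1],X[2]])
def res(p):
    bx,by,hz=p[3:6]
    F=[((54,32,55),t,T(160,103)),((54,-26,55),t,T(298,80)),(post,t,T(275,153)),(post,s,S(225,38)),
     ((54,32,55),w_,W(685,403)),(post,w_,W(583,565)),((0,70,hz),w_,W(565,217)),
     ((bx,by,10),w_,W(745,243)),((bx-213,by,10),w_,W(128,50)),((bx-213,by-142,10),w_,W(25,478)),
     ((bx,by-142,10),t,T(370,42)),((bx-213,by-142,10),t,T(415,550)),((bx,by,10),t,T(33,85))]
    return np.concatenate([proj(c,w(p,X))[0]-uv for X,c,uv in F])
r=least_squares(res,[.508,.25,.087,68,90,55],loss="soft_l1"); p=r.x
inv=lambda P:(np.array([[np.cos(p[2]),np.sin(p[2])],[-np.sin(p[2]),np.cos(p[2])]])@(np.array(P[:2])-p[:2])*1000)
if __name__=="__main__":
    print(p.round(4),res(p).round(1).reshape(-1,2).tolist())
    for n,u,z in(("pad",(110,440),.038),("stop",(180,333),.035),("tooth",(225,430),.03),("nosebolt",(511,611),.052),("headL",(440,610),.052),("headR",(626,610),.052)):
        f=inv(at(w_,W(*u),z)); v=f-[0,70]; print(n,f.round(1),at(w_,W(*u),z).round(4),"rad %.1f a %.3f"%(np.hypot(*v),.28-np.arctan2(v[0],-v[1])))
    for k in(0,.2,.4,.6,.8,.9,1,1.1,1.2,1.3,1.4):
        print(k,w(p,(92*np.sin(a-k),70-92*np.cos(a-k),106)).round(4), "jaw",round(np.degrees(a-k+p[2]),1))
    print("nest",w(p,(29,2,10)),"yaw",np.degrees(p[2]))
E
python3 fit2.py
```

```text
[5.06900e-01 2.52700e-01 8.23000e-02 7.24151e+01 8.82120e+01 6.16736e+01] [[-1.3, -0.8], [-0.4, 0.5], [-0.7, 0.2], [0.4, -0.8], [0.3, 0.1], [-0.4, 0.5], [-0.0, -0.0], [2.5, 0.4], [-2.0, -2.4], [-2.4, 0.5], [-0.3, -1.1], [1.1, -0.3], [-0.5, -2.2]]
pad [-110.2  -28.8] [0.3995 0.215  0.038 ] rad 147.9 a 1.120
stop [-97.8   8.7] [0.4088 0.2533 0.035 ] rad 115.4 a 1.291
tooth [-76.4 -16.2] [0.4321 0.2303 0.03  ] rad 115.2 a 1.005
nosebolt [ 25.5 -43.1] [0.5359 0.2118 0.052 ] rad 116.0 a 0.058
headL [  4.  -49.1] [0.5149 0.2041 0.052 ] rad 119.2 a 0.247
headR [ 60.3 -32.6] [0.5697 0.2251 0.052 ] rad 119.0 a -0.251
0 [0.5338 0.2364 0.106 ] jaw 20.8
0.2 [0.516  0.2317 0.106 ] jaw 9.3
0.4 [0.4977 0.2305 0.106 ] jaw -2.2
0.6 [0.4795 0.233  0.106 ] jaw -13.6
0.8 [0.4622 0.2391 0.106 ] jaw -25.1
0.9 [0.4541 0.2434 0.106 ] jaw -30.8
1 [0.4464 0.2485 0.106 ] jaw -36.5
1.1 [0.4393 0.2544 0.106 ] jaw -42.3
1.2 [0.4328 0.2609 0.106 ] jaw -48.0
1.3 [0.427 0.268 0.106] jaw -53.7
1.4 [0.4219 0.2757 0.106 ] jaw -59.5
nest [0.535668   0.25706925 0.01      ] yaw 4.717694363268295
```

```bash
python3 - <<'E'
from h import *
w_=load("pics/w1.npz")
for u,z in(((505,120),.02),((560,230),.02),((524,100),.1),((524,100),.2),((445,80),0),((520,60),.15),((346,5),.12),((406,52),.12)): print(u,z,at(w_,u,z).round(3))
print(goal((.5338,.2364,.15),20.8), goal((.5338,.2364,.070),20.8)); st()
E
```

```text
(505, 120) 0.02 [0.653 0.332 0.02 ]
(560, 230) 0.02 [0.798 0.232 0.02 ]
(524, 100) 0.1 [0.618 0.341 0.1  ]
(524, 100) 0.2 [0.56  0.315 0.2  ]
(445, 80) 0 [0.569 0.352 0.   ]
(520, 60) 0.15 [0.57  0.354 0.15 ]
(346, 5) 0.12 [0.425 0.348 0.12 ]
(406, 52) 0.12 [0.488 0.333 0.12 ]
[1.0, 8.23, 10.02, 0.02, 0.02, 0.04] [1.01, 8.21, 18.02, 0.02, 0.02, 0.04]
t 2.45 pos [0.4603 0.1976 0.25  ] jaw 21.0 tilt 0.14 F [-0.2 -0.6  0.2] M [0.   0.   0.05] open 0.0338 q [ 15. -16. 105.  -0.  90.  -6.]
```

{"op": "apply_moves", "data": {
  "rows": [
    [1.0,8.2,10.0,0,0,0],
    [1.0,8.2,10.0,0,0,0],
    [1.0,8.2,10.0,0,0,0],
    [1.0,8.2,10.0,0,0,0],
    [1.0,8.2,10.0,0,0,0],
    [1.0,8.2,12.0,0,0,0],
    [1.0,8.2,12.0,0,0,0]
  ]
}}

```text
t: 3.15
tool_pos: [0.5327, 0.2351, 0.1304]
tool_rot: [1.78, 2.586, 0.0]
contact_force: [-0.9, -0.6, -1.2]
opening: 0.0342
```

```bash
python3 - <<'E'
from h import *
cam("wrist","pics/w2.png"); st(); print(goal((.5338,.2364,.070),20.8))
E
```

```text
t 3.20 pos [0.5332 0.2354 0.1314] jaw 20.9 tilt 0.18 F [ 0.9  0.1 -0.2] M [ 0.01 -0.04  0.03] open 0.0344 q [ 17.   0. 102.  -0.  77.  -4.]
[0.08, 0.07, 6.14, 0.03, 0.02, 0.03]
```

View pics/w2.png

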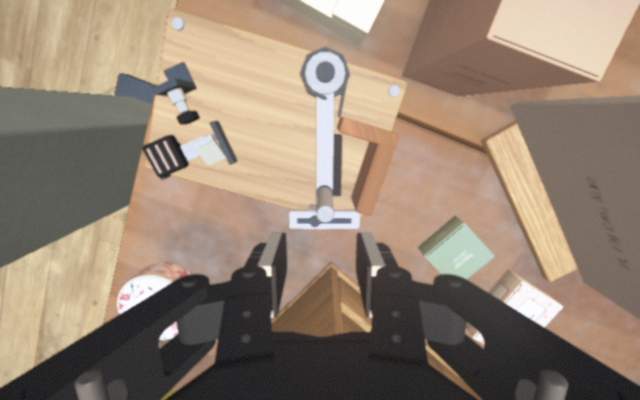

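```bash
python3 - <<'E'
from h import *
w=load("pics/w2.npz"); print(proj(w,[[.5338,.2364,.106]]), at(w,(325,213),.106), at(w,(324,72),.0617),at(w,(164,156),.038))
crop("pics/w2.png",270,30,420,240,2.8,"pics/c_w2.png")
E
```

```text
[[324.19318229 215.04914115]] [0.53378504 0.23788305 0.106     ] [0.50113022 0.32205583 0.0617    ] [0.39915217 0.2159647  0.038     ]
```

View pics/c_w2.png

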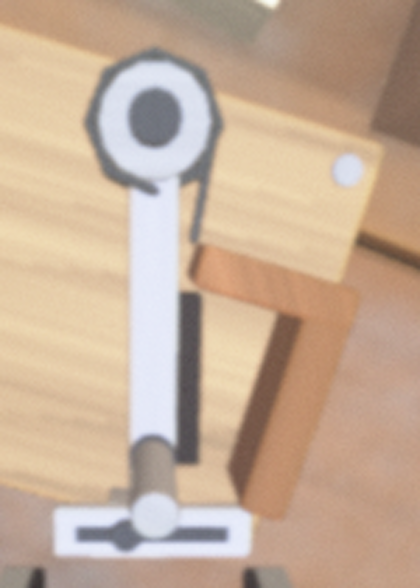

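The post top sits at (325,213), within 1.5 mm of the fit and centred between the fingers. Descending around it now.

{"op": "apply_moves", "data": {
  "rows": [
    [0,0,3.0,0,0,0],
    [0,0,6.0,0,0,0],
    [0,0,6.1,0,0,0],
    [0,0,6.1,0,0,0]
  ]
}}

```text
t: 3.6
tool_pos: [0.5337, 0.2352, 0.0718]
tool_rot: [1.779, 2.585, 0.003]
contact_force: [-0.1, 0.7, 1.0]
opening: 0.0342
```

```bash
cat > sw.py <<'E'
from fit2 import *
def g(k,lag=0,z=.070):
    q=w(p,(92*np.sin(a-k),70-92*np.cos(a-k),0)); j=np.degrees(a-k+p[2])
    # lag: shift TCP along tangent (swing direction) by lag m
    tx=-np.array([np.cos(np.radians(j)),np.sin(np.radians(j))])
    return np.r_[q[:2]+lag*tx,z],j
def ang():
    o=st(); f=inv(o["tool_pos"])-[0,70]; k=.28-np.arctan2(f[0],-f[1])
    j=a-k+p[2]; tx=-np.array([np.cos(j),np.sin(j)]); F=o["contact_force"][:2]
    print("TCP a %.4f rad %.1f  F against swing %.2f radial %.2f"%(k,np.hypot(*f),-F@tx,F@np.array([np.sin(j),-np.cos(j)])))
E
python3 - <<'E'
from sw import *
ang()
# plan: pad face 17 mm; TCP must lead post by 11 mm for the fence side finger to touch
for k in (.05,.1,.15,.2,.25,.3,.35,.4,.45,.5,.55,.6,.65,.7): 
    P,j=g(k,.0); print(k,goal(P,j))
E
```

```text
t 3.60 pos [0.5337 0.2352 0.0718] jaw 20.9 tilt 0.22 F [-0.1  0.7  1. ] M [ 0.01 -0.02  0.05] open 0.0342 q [ 17.   4. 105.  -0.  71.  -4.]
TCP a 0.0057 rad 93.1  F against swing 0.15 radial -0.64
0.05 [0.12, -0.41, 0.18, 0.04, 0.02, 0.61]
0.1 [0.16, -0.87, 0.18, 0.04, 0.02, 1.18]
0.15 [0.22, -1.32, 0.18, 0.04, 0.02, 1.75]
0.2 [0.3, -1.77, 0.17, 0.04, 0.02, 2.33]
0.25 [0.4, -2.22, 0.17, 0.04, 0.02, 2.9]
0.3 [0.53, -2.66, 0.17, 0.04, 0.01, 3.47]
0.35 [0.68, -3.1, 0.17, 0.04, 0.01, 4.05]
0.4 [0.85, -3.53, 0.17, 0.04, 0.01, 4.62]
0.45 [1.04, -3.95, 0.16, 0.04, 0.01, 5.19]
0.5 [1.25, -4.35, 0.16, 0.04, 0.01, 5.76]
0.55 [1.48, -4.75, 0.16, 0.04, 0.01, 6.34]
0.6 [1.73, -5.14, 0.16, 0.04, 0.01, 6.91]
0.65 [2.0, -5.51, 0.16, 0.04, 0.01, 7.48]
0.7 [2.29, -5.87, 0.16, 0.05, 0.01, 8.06]
```

{"op": "apply_moves", "data": {
  "rows": [
    [0,0,0.1,0,0,0],
    [0,0,0.1,0,0,0],
    [0.1,-0.4,0.1,0,0,0.6],
    [0.2,-0.9,0.1,0,0,1.2],
    [0.2,-1.3,0.1,0,0,1.8],
    [0.3,-1.8,0.1,0,0,2.3],
    [0.4,-2.2,0.1,0,0,2.9],
    [0.5,-2.7,0.1,0,0,3.5],
    [0.7,-3.1,0.1,0,0,4.0],
    [0.9,-3.5,0.1,0,0,4.6],
    [1.0,-4.0,0.1,0,0,5.2],
    [1.3,-4.4,0.1,0,0,5.8],
    [1.5,-4.8,0.1,0,0,6.3],
    [1.7,-5.1,0.1,0,0,6.9],
    [1.7,-5.1,0.1,0,0,6.9]
  ],
  "grip": 0.81
}}

```text
t: 5.1
tool_pos: [0.4829, 0.2325, 0.0733]
tool_rot: [2.463, 1.938, 0.013]
contact_force: [4.8, -2.9, 0.0]
opening: 0.0163
```

```bash
python3 - <<'E'
from sw import *
ang()
for k in (.65,.7,.75,.8,.82,.84,.86,.88,.9,.92,.94,.96,.98,1.): 
    P,j=g(k,.0); print(k,goal(P,j))
E
```

```text
t 5.10 pos [0.4829 0.2325 0.0733] jaw -13.6 tilt 0.66 F [ 4.8 -2.9  0. ] M [-0.51 -0.8  -0.04] open 0.0163 q [ 18.  -3. 111.  -0.  71.  32.]
TCP a 0.5632 rad 91.7  F against swing 5.32 radial 1.88
0.65 [-0.02, -0.8, 0.32, 0.13, -0.02, 0.58]
0.7 [0.01, -1.26, 0.31, 0.13, -0.03, 1.15]
0.75 [0.07, -1.72, 0.31, 0.13, -0.03, 1.72]
0.8 [0.15, -2.17, 0.3, 0.13, -0.03, 2.29]
0.82 [0.19, -2.35, 0.3, 0.13, -0.03, 2.52]
0.84 [0.23, -2.53, 0.3, 0.13, -0.04, 2.75]
0.86 [0.28, -2.71, 0.3, 0.13, -0.04, 2.98]
0.88 [0.33, -2.88, 0.3, 0.13, -0.04, 3.21]
0.9 [0.38, -3.06, 0.29, 0.13, -0.04, 3.44]
0.92 [0.44, -3.23, 0.29, 0.13, -0.04, 3.67]
0.94 [0.5, -3.41, 0.29, 0.13, -0.04, 3.9]
0.96 [0.56, -3.58, 0.29, 0.13, -0.04, 4.13]
0.98 [0.63, -3.75, 0.29, 0.12, -0.04, 4.36]
1.0 [0.7, -3.92, 0.28, 0.12, -0.05, 4.59]
```

{"op": "apply_moves", "data": {
  "rows": [
    [0,-0.4,0.2,0.1,0,0.3],
    [0,-0.8,0.2,0.1,0,0.6],
    [0,-1.1,0.2,0.1,0,0.9],
    [0,-1.3,0.2,0.1,0,1.2],
    [0.1,-1.5,0.2,0.1,0,1.5],
    [0.1,-1.7,0.2,0.1,0,1.7],
    [0.1,-1.9,0.2,0.1,0,2.0],
    [0.2,-2.2,0.2,0.1,0,2.3],
    [0.2,-2.4,0.2,0.1,0,2.5],
    [0.2,-2.4,0.2,0.1,0,2.5]
  ]
}}

```text
t: 6.1
tool_pos: [0.4628, 0.2392, 0.0733]
tool_rot: [2.661, 1.659, 0.014]
contact_force: [4.6, -4.0, -0.9]
opening: 0.0158
```

```bash
python3 - <<'E'
from sw import *
ang()
for k in (.84,.86,.88,.9,.92,.94,.96,.98,1.,1.02,1.04): 
    P,j=g(k,.0); print(k,goal(P,j))
E
```

```text
t 6.10 pos [0.4628 0.2392 0.0733] jaw -26.1 tilt 0.58 F [ 4.6 -4.  -0.9] M [-0.8  -0.83 -0.01] open 0.0158 q [ 19.  -5. 113.  -0.  71.  45.]
TCP a 0.7939 rad 91.6  F against swing 5.89 radial 1.75
0.84 [-0.04, -0.43, 0.33, 0.1, -0.05, 0.25]
0.86 [-0.03, -0.61, 0.32, 0.1, -0.06, 0.48]
0.88 [-0.02, -0.79, 0.32, 0.1, -0.06, 0.71]
0.9 [-0.01, -0.98, 0.32, 0.1, -0.06, 0.94]
0.92 [0.01, -1.16, 0.32, 0.1, -0.06, 1.17]
0.94 [0.03, -1.34, 0.32, 0.1, -0.06, 1.4]
0.96 [0.05, -1.53, 0.32, 0.1, -0.06, 1.63]
0.98 [0.08, -1.71, 0.31, 0.1, -0.06, 1.86]
1.0 [0.11, -1.89, 0.31, 0.1, -0.06, 2.08]
1.02 [0.15, -2.07, 0.31, 0.1, -0.06, 2.31]
1.04 [0.18, -2.25, 0.31, 0.1, -0.06, 2.54]
```

{"op": "apply_moves", "data": {
  "rows": [
    [0,-0.4,0.3,0.1,0,0.2],
    [0,-0.6,0.3,0.1,0,0.5],
    [0,-0.8,0.3,0.1,0,0.7],
    [0,-1.0,0.3,0.1,0,0.9],
    [0,-1.2,0.3,0.1,0,1.2],
    [0,-1.2,0.3,0.1,0,1.2]
  ]
}}

```text
t: 6.7
tool_pos: [0.4555, 0.2437, 0.0731]
tool_rot: [2.747, 1.519, 0.017]
contact_force: [4.2, -4.5, 0.6]
opening: 0.0161
```

```bash
python3 - <<'E'
from sw import *
ang()
for k in (.94,.96,.98,1.,1.02,1.04,1.06): 
    P,j=g(k,.0); print(k,goal(P,j))
E
```

```text
t 6.70 pos [0.4555 0.2437 0.0731] jaw -32.1 tilt 0.64 F [ 4.2 -4.5  0.6] M [-0.93 -0.88 -0.  ] open 0.0161 q [ 20.  -5. 114.  -0.  71.  52.]
TCP a 0.8877 rad 91.0  F against swing 5.92 radial 1.81
0.94 [-0.1, -0.48, 0.3, 0.09, -0.09, 0.2]
0.96 [-0.1, -0.66, 0.3, 0.09, -0.09, 0.42]
0.98 [-0.09, -0.85, 0.3, 0.09, -0.09, 0.65]
1.0 [-0.08, -1.03, 0.3, 0.08, -0.1, 0.88]
1.02 [-0.06, -1.22, 0.3, 0.08, -0.1, 1.11]
1.04 [-0.04, -1.4, 0.3, 0.08, -0.1, 1.34]
1.06 [-0.02, -1.58, 0.3, 0.08, -0.1, 1.57]
```

{"op": "apply_moves", "data": {
  "rows": [
    [-0.1,-0.5,0.3,0.1,0,0.2],
    [-0.1,-0.7,0.3,0.1,0,0.4],
    [-0.1,-0.9,0.3,0.1,0,0.7],
    [-0.1,-1.0,0.3,0.1,0,0.9],
    [-0.1,-1.2,0.3,0.1,0,1.1],
    [-0.1,-1.2,0.3,0.1,0,1.1]
  ]
}}

```text
t: 7.3
tool_pos: [0.4491, 0.248, 0.0731]
tool_rot: [2.818, 1.386, 0.023]
contact_force: [7.4, -6.7, 1.0]
opening: 0.0161
```

```bash
python3 - <<'E'
from sw import *
ang()
for k in (1.,1.02,1.04,1.06,1.08,1.1,1.12,1.14,1.16): 
    P,j=g(k,.0); print(k,goal(P,j))
E
```

```text
t 7.30 pos [0.4491 0.248  0.0731] jaw -37.6 tilt 0.85 F [ 7.4 -6.7  1. ] M [-1.08 -1.16 -0.06] open 0.0161 q [ 21.  -6. 115.   0.  71.  58.]
TCP a 0.9728 rad 90.8  F against swing 9.93 radial 1.22
1.0 [-0.13, -0.25, 0.31, 0.09, -0.14, -0.22]
1.02 [-0.13, -0.43, 0.31, 0.09, -0.15, 0.01]
1.04 [-0.13, -0.62, 0.31, 0.09, -0.15, 0.24]
1.06 [-0.12, -0.8, 0.31, 0.08, -0.15, 0.47]
1.08 [-0.11, -0.98, 0.3, 0.08, -0.15, 0.7]
1.1 [-0.1, -1.17, 0.3, 0.08, -0.15, 0.93]
1.12 [-0.08, -1.35, 0.3, 0.08, -0.15, 1.16]
1.14 [-0.06, -1.53, 0.3, 0.08, -0.15, 1.39]
1.16 [-0.04, -1.72, 0.3, 0.08, -0.15, 1.62]
```

{"op": "apply_moves", "data": {
  "rows": [
    [-0.1,-0.4,0.3,0.1,0,0.1],
    [-0.1,-0.6,0.3,0.1,0,0.2],
    [-0.1,-0.8,0.3,0.1,0,0.4],
    [-0.1,-0.8,0.3,0.1,0,0.5]
  ]
}}

```text
t: 7.7
tool_pos: [0.4455, 0.2508, 0.0731]
tool_rot: [-2.848, -1.324, -0.026]
contact_force: [4.5, -7.5, 3.1]
opening: 0.0165
```

```bash
python3 - <<'E'
from sw import *
ang()
for k in (1.06,1.08,1.1,1.12,1.14,1.16): 
    P,j=g(k,.0); print(k,goal(P,j))
E
```

```text
t 7.70 pos [0.4455 0.2508 0.0731] jaw -40.1 tilt 0.95 F [ 4.5 -7.5  3.1] M [-1.2  -0.72 -0.09] open 0.0165 q [ 21.  -6. 115.   0.  71.  61.]
TCP a 1.0226 rad 90.7  F against swing 8.13 radial 3.15
1.06 [-0.14, -0.34, 0.3, 0.07, -0.18, -0.03]
1.08 [-0.14, -0.52, 0.3, 0.07, -0.18, 0.2]
1.1 [-0.14, -0.71, 0.3, 0.06, -0.18, 0.43]
1.12 [-0.13, -0.89, 0.3, 0.06, -0.18, 0.65]
1.14 [-0.11, -1.08, 0.3, 0.06, -0.18, 0.88]
1.16 [-0.1, -1.26, 0.3, 0.06, -0.18, 1.11]
```

{"op": "apply_moves", "data": {
  "rows": [
    [-0.1,-0.4,0.3,0.1,-0.1,0.1],
    [-0.1,-0.6,0.3,0.1,-0.1,0.3],
    [-0.1,-0.7,0.3,0.1,-0.1,0.4],
    [-0.1,-0.7,0.3,0.1,-0.1,0.4]
  ]
}}

```text
t: 8.1
tool_pos: [0.4432, 0.2526, 0.073]
tool_rot: [2.87, 1.274, 0.017]
contact_force: [4.1, -10.0, 2.6]
opening: 0.0161
```

```bash
python3 - <<'E'
from sw import *
ang()
for k in (1.1,1.12,1.14,1.16,1.18): 
    P,j=g(k,.0); print(k,goal(P,j))
E
```

```text
t 8.10 pos [0.4432 0.2526 0.073 ] jaw -42.1 tilt 0.61 F [  4.1 -10.    2.6] M [-1.67 -0.77 -0.08] open 0.0161 q [ 21.  -6. 115.  -0.  71.  64.]
TCP a 1.0551 rad 90.8  F against swing 9.54 radial 5.06
1.1 [-0.13, -0.41, 0.3, 0.07, -0.1, 0.03]
1.12 [-0.13, -0.59, 0.3, 0.06, -0.1, 0.26]
1.14 [-0.12, -0.78, 0.3, 0.06, -0.1, 0.49]
1.16 [-0.11, -0.96, 0.3, 0.06, -0.1, 0.71]
1.18 [-0.1, -1.14, 0.3, 0.06, -0.11, 0.94]
```

{"op": "apply_moves", "data": {
  "rows": [
    [0,-0.4,0.1,0.1,-0.1,0.1],
    [0,-0.6,0.1,0.1,-0.1,0.3],
    [0,-0.7,0.1,0.1,-0.1,0.4],
    [0,-0.7,0.1,0.1,-0.1,0.4]
  ]
}}

```text
t: 8.5
tool_pos: [0.4404, 0.2549, 0.0735]
tool_rot: [2.889, 1.223, 0.003]
contact_force: [4.6, -9.5, -0.6]
opening: 0.0163
```

```bash
python3 - <<'E'
from sw import *
ang()
for k in (1.12,1.14,1.16,1.18,1.2): 
    P,j=g(k,.0); print(k,goal(P,j))
E
```

```text
t 8.50 pos [0.4404 0.2549 0.0735] jaw -44.1 tilt 0.26 F [ 4.6 -9.5 -0.6] M [-1.63 -0.82 -0.04] open 0.0163 q [ 22.  -6. 115.  -0.  71.  66.]
TCP a 1.0945 rad 90.9  F against swing 9.78 radial 3.94
1.12 [-0.12, -0.23, 0.35, 0.05, -0.0, -0.14]
1.14 [-0.12, -0.42, 0.35, 0.05, -0.0, 0.09]
1.16 [-0.12, -0.6, 0.35, 0.05, -0.01, 0.32]
1.18 [-0.11, -0.78, 0.35, 0.05, -0.01, 0.54]
1.2 [-0.1, -0.97, 0.35, 0.05, -0.01, 0.77]
```

{"op": "apply_moves", "data": {
  "rows": [
    [0,-0.4,0.1,0,0,0.1],
    [0,-0.6,0.1,0,0,0.3],
    [0,-0.6,0.1,0,0,0.4]
  ]
}}

```text
t: 8.8
tool_pos: [0.4383, 0.2568, 0.0735]
tool_rot: [2.904, 1.169, 0.008]
contact_force: [6.4, -7.7, -3.1]
opening: 0.0159
```

```bash
python3 - <<'E'
from sw import *
ang()
E
```

```text
t 8.80 pos [0.4383 0.2568 0.0735] jaw -46.1 tilt 0.67 F [ 6.4 -7.7 -3.1] M [-1.34 -0.92 -0.01] open 0.0159 q [ 22.  -6. 115.  -1.  71.  69.]
TCP a 1.1263 rad 90.9  F against swing 9.99 radial 1.16
```

{"op": "apply_moves", "data": {
  "rows": [
    [0,-0.4,0.1,0,0,0.1],
    [0,-0.6,0.1,0,0,0.3],
    [0,-0.6,0.1,0,0,0.3]
  ]
}}

```text
t: 9.1
tool_pos: [0.4357, 0.2591, 0.0734]
tool_rot: [2.914, 1.129, 0.011]
contact_force: [3.8, -7.3, -2.3]
opening: 0.0166
```

```bash
python3 - <<'E'
from sw import *
ang()
E
```

```text
t 9.10 pos [0.4357 0.2591 0.0734] jaw -47.6 tilt 1.00 F [ 3.8 -7.3 -2.3] M [-1.27 -0.59 -0.  ] open 0.0166 q [ 23.  -7. 115.  -1.  71.  71.]
TCP a 1.1642 rad 91.0  F against swing 7.90 radial 2.37
```

{"op": "apply_moves", "data": {
  "rows": [
    [0,-0.3,0,0,0,0.1],
    [0,-0.4,0,0,0,0.1],
    [0,-0.4,0,0,0,0.1]
  ]
}}

```text
t: 9.4
tool_pos: [0.4354, 0.2595, 0.0741]
tool_rot: [2.912, 1.115, 0.017]
contact_force: [6.7, -8.5, -5.4]
opening: 0.0165
```

```bash
python3 - <<'E'
from sw import *
ang()
E
```

```text
t 9.40 pos [0.4354 0.2595 0.0741] jaw -48.1 tilt 1.46 F [ 6.7 -8.5 -5.4] M [-1.49 -1.22 -0.  ] open 0.0165 q [ 23.  -7. 115.  -1.  71.  72.]
TCP a 1.1700 rad 91.0  F against swing 10.80 radial 1.04
```

```bash
python3 - <<'E'
from sw import *
ang()
for k in (1.18,1.2,1.22): 
    P,j=g(k,.0,.0735); print(k,goal(P,j))
o=cam("wrist","pics/w3.png")
E
```

```text
t 9.40 pos [0.4354 0.2595 0.0741] jaw -48.1 tilt 1.46 F [ 6.7 -8.5 -5.4] M [-1.49 -1.22 -0.  ] open 0.0165 q [ 23.  -7. 115.  -1.  71.  72.]
TCP a 1.1700 rad 91.0  F against swing 10.80 radial 1.04
1.18 [-0.1, -0.09, 0.06, 0.29, -0.02, -0.25]
1.2 [-0.1, -0.27, 0.05, 0.29, -0.02, -0.02]
1.22 [-0.1, -0.46, 0.05, 0.29, -0.02, 0.2]
```

View pics/w3.png

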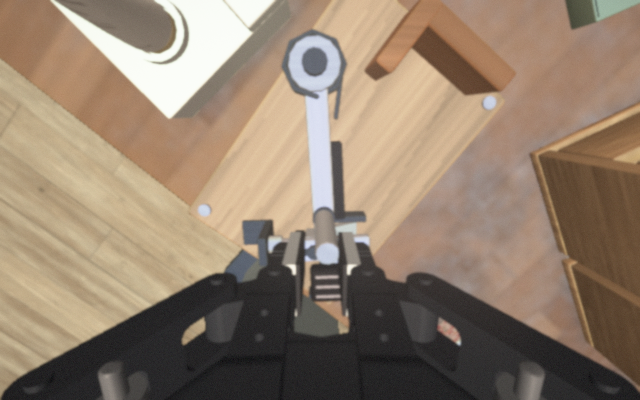

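{"op": "apply_moves", "data": {
  "rows": [
    [0,-0.3,0,0.2,0,0],
    [0,-0.5,0,0.2,0,0],
    [0,-0.5,0,0.2,0,0]
  ]
}}

```text
t: 9.75
tool_pos: [0.4349, 0.26, 0.0746]
tool_rot: [2.919, 1.118, 0.013]
contact_force: [9.2, -11.7, -6.1]
opening: 0.0162
```

```bash
python3 - <<'E'
from sw import *
ang()
E
```

```text
t 9.75 pos [0.4349 0.26   0.0746] jaw -48.1 tilt 1.00 F [  9.2 -11.7  -6.1] M [-1.85 -1.5   0.  ] open 0.0162 q [ 23.  -7. 115.  -1.  71.  71.]
TCP a 1.1779 rad 91.0  F against swing 14.79 radial 1.36
```

Force has climbed from 8 N to 15 N within 1.2 mm, so the arm is past the catch and lightly on the rubber stop (about 5 N). Easing back to check that it holds.

{"op": "apply_moves", "data": {
  "rows": [
    [0,0.1,0.1,0.1,0,0],
    [0,0.2,0.1,0.2,0,0],
    [0,0.3,0.1,0.2,0,0],
    [0,0.4,0.1,0.2,0,0],
    [0,0.5,0.1,0.2,0,0],
    [0,0.6,0.1,0.2,0,0],
    [0,0.6,0.1,0.2,0,0]
  ]
}}

```text
t: 10.45
tool_pos: [0.4389, 0.2558, 0.0738]
tool_rot: [-2.933, -1.123, -0.003]
contact_force: [0.1, 0.0, -0.1]
opening: 0.0162
```

```bash
python3 - <<'E'
from sw import *
ang()
E
```

```text
t 10.45 pos [0.4389 0.2558 0.0738] jaw -48.1 tilt 0.13 F [ 0.1  0.  -0.1] M [-0.04  0.06  0.05] open 0.0162 q [ 22.  -6. 115.   0.  72.  70.]
TCP a 1.1135 rad 91.2  F against swing 0.06 radial -0.12
```

Contact force is now zero and the arm has stayed cocked. I'll open the fingers, rise and go to the carton.

```bash
python3 - <<'E'
from sw import *
o=ctrl.get_obs()
print(goal((.4389,.2558,.25),-48)); print(goal((.4325,-.0852,.25),0)); print(goal((.4325,-.0852,.25),76.4))
E
```

```text
[0.04, -0.01, -17.62, -0.0, -0.03, -0.02]
[-23.21, 24.95, -17.67, 0.01, -0.03, -9.62]
[-23.21, 24.95, -17.67, 0.03, -0.02, -24.9]
```

{"op": "apply_moves", "data": {
  "rows": [
    [0,0,0,0,0,0],
    [0,0,0,0,0,0],
    [0,0,-1.5,0,0,0],
    [0,0,-4,0,0,0],
    [0,0,-8,0,0,0],
    [0,0,-12,0,0,0],
    [0,0,-17.6,0,0,0],
    [0,0,-17.6,0,0,0],
    [0,0,-17.6,0,0,0]
  ],
  "grip": 0.55
}}

```text
t: 11.35
tool_pos: [0.44, 0.2561, 0.2539]
tool_rot: [-2.933, -1.123, -0.014]
contact_force: [0.8, 0.3, -1.4]
opening: 0.0385
```

```bash
python3 - <<'E'
from sw import *
st(); cam("wrist","pics/w4.png")
print(goal((.4325,-.0852,.25),0)); print(goal((.4325,-.0852,.25),76.4))
E
```

```text
t 11.35 pos [0.44   0.2561 0.2539] jaw -48.1 tilt 0.50 F [ 0.8  0.3 -1.4] M [-0.04 -0.01  0.01] open 0.0385 q [ 22. -15. 104.   0.  90.  70.]
[-23.24, 24.94, 0.03, 0.03, -0.04, -9.62]
[-23.24, 24.94, 0.03, 0.06, -0.02, -24.9]
```

View pics/w4.png

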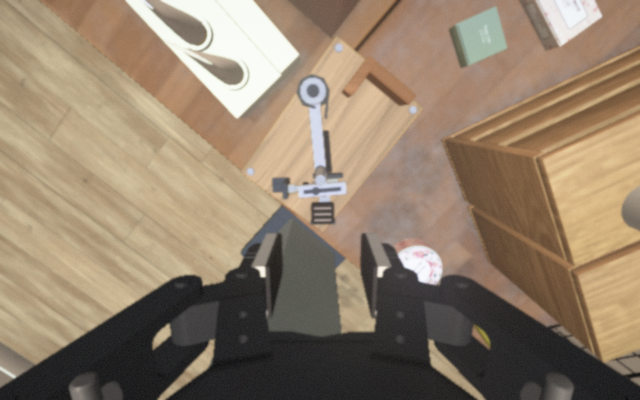

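{"op": "apply_moves", "data": {
  "rows": [
    [-23.2,24.9,0,0,0,-24.9],
    [-23.2,24.9,0,0,0,-24.9],
    [-23.2,24.9,0,0,0,-24.9],
    [-23.2,24.9,0,0,0,-24.9],
    [-23.2,24.9,0,0,0,-24.9],
    [-23.2,24.9,0,0,0,-24.9],
    [-23.2,24.9,0,0,0,-24.9],
    [-23.2,24.9,0,0,0,-24.9],
    [-23.2,24.9,0,0,0,-24.9],
    [-23.2,24.9,0,0,0,-24.9],
    [-23.2,24.9,0,0,0,-24.9],
    [-23.2,24.9,0,0,0,-24.9],
    [-23.2,24.9,0,0,0,-24.9],
    [-23.2,24.9,0,0,0,-24.9],
    [-23.2,24.9,0,0,0,-24.9],
    [-23.2,24.9,0,0,0,-24.9],
    [-23.2,24.9,0,0,0,-24.9]
  ],
  "grip": 0
}}

```text
t: 13.1
tool_pos: [0.4315, -0.0843, 0.2479]
tool_rot: [-0.372, -3.119, -0.006]
contact_force: [0.2, -0.2, -1.1]
opening: 0.0855
```

```bash
python3 - <<'E'
from sw import *
w4=load("pics/w4.npz"); print("pad",at(w4,(322,213),.038))
st(); c=cam("wrist","pics/w5.png"); cam("side","pics/side5.png")
print(proj(c,[[.4325,-.0852,.105]]))
print(goal((.4325,-.0852,.062),76.4))
E
```

```text
pad [0.39810049 0.21536164 0.038     ]
t 13.10 pos [ 0.4315 -0.0843  0.2479] jaw 76.4 tilt 0.22 F [ 0.2 -0.2 -1.1] M [ 0.03 -0.01  0.03] open 0.0855 q [-21. -25. 113.   0.  92. -97.]
[[320.81112475 180.95455278]]
[-0.08, -0.13, 18.66, 0.04, 0.0, -0.02]
```

View pics/w5.png

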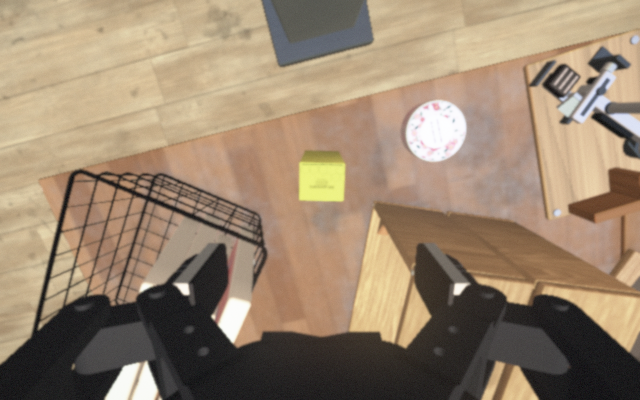

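View pics/side5.png

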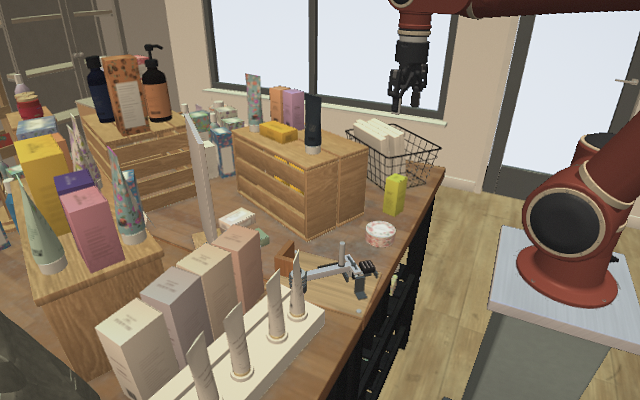

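Carton top centre is at (322,182) against a predicted (321,181), edges parallel to the image. The basket's corner at (265,240) needs a clearance check.

```bash
python3 - <<'E'
from sw import *
c=load("pics/w5.npz")
for u in((265,250),(260,215),(378,205)):
    for z in(0.0,.05,.1,.15,.2): 
        P=at(c,u,z); v=P[:2]-[.4325,-.0852]; j=np.radians(76.4); print(u,z,P.round(3),"along jaw %.3f along x %.3f"%(v@[np.cos(j),np.sin(j)],v@[-np.sin(j),np.cos(j)]))
s=load("pics/side5.npz")
E
```

```text
(265, 250) 0.0 [ 0.534 -0.192  0.   ] along jaw -0.080 along x -0.124
(265, 250) 0.05 [ 0.514 -0.178  0.05 ] along jaw -0.071 along x -0.101
(265, 250) 0.1 [ 0.494 -0.163  0.1  ] along jaw -0.061 along x -0.078
(265, 250) 0.15 [ 0.474 -0.148  0.15 ] along jaw -0.052 along x -0.055
(265, 250) 0.2 [ 0.454 -0.134  0.2  ] along jaw -0.042 along x -0.032
(260, 215) 0.0 [ 0.482 -0.184  0.   ] along jaw -0.085 along x -0.071
(260, 215) 0.05 [ 0.468 -0.171  0.05 ] along jaw -0.075 along x -0.055
(260, 215) 0.1 [ 0.454 -0.157  0.1  ] along jaw -0.065 along x -0.038
(260, 215) 0.15 [ 0.44  -0.143  0.15 ] along jaw -0.054 along x -0.021
(260, 215) 0.2 [ 0.427 -0.129  0.2  ] along jaw -0.044 along x -0.005
(378, 205) 0.0 [ 0.506 -0.021  0.   ] along jaw 0.080 along x -0.057
(378, 205) 0.05 [ 0.49  -0.027  0.05 ] along jaw 0.070 along x -0.042
(378, 205) 0.1 [ 0.473 -0.033  0.1  ] along jaw 0.060 along x -0.027
(378, 205) 0.15 [ 0.456 -0.039  0.15 ] along jaw 0.051 along x -0.012
(378, 205) 0.2 [ 0.439 -0.045  0.2  ] along jaw 0.041 along x 0.003
```

```bash
python3 - <<'E'
from sw import *
t=load("pics/top1.npz");c=load("pics/w5.npz");s=load("pics/side5.npz")
def tri(c1,a,c2,b):
    (o1,d1),(o2,d2)=ray(c1,a),ray(c2,b)
    k=np.linalg.lstsq(np.c_[d1,-d2],o2-o1,rcond=None)[0]
    p,q=o1+k[0]*d1,o2+k[1]*d2; return ((p+q)/2).round(4),round(np.linalg.norm(p-q),4)
for b in((255,212),(262,215),(266,245),(265,252)): print(b,tri(t,(443,238),c,b))
crop("pics/top1.png",400,140,560,300,4,"pics/c_t5.png"); crop("pics/w5.png",30,150,290,340,3,"pics/c_w5.png")
E
```

```text
(255, 212) (array([ 0.4797, -0.1929, -0.0147]), np.float64(0.0024))
(262, 215) (array([ 0.4806, -0.1828,  0.0071]), np.float64(0.006))
(266, 245) (array([ 0.4841, -0.1575,  0.1124]), np.float64(0.0013))
(265, 252) (array([ 0.4845, -0.1544,  0.1292]), np.float64(0.0013))
```

View pics/c_w5.png

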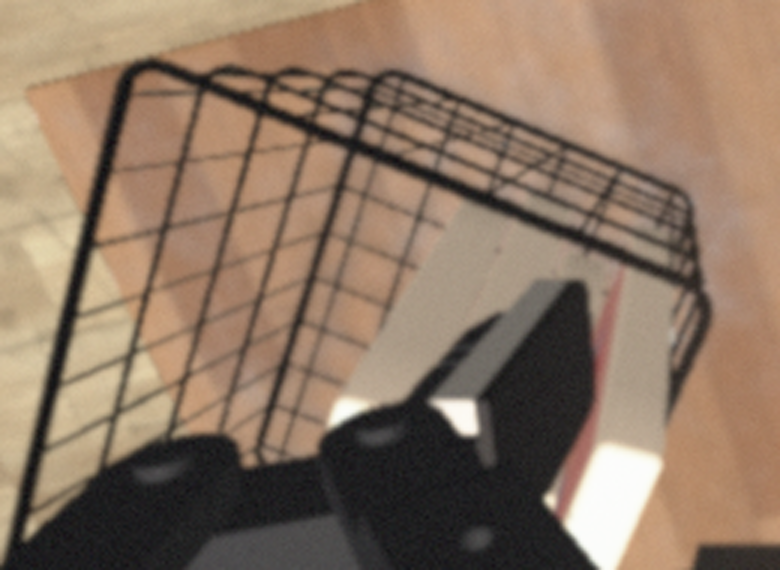

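View pics/c_t5.png

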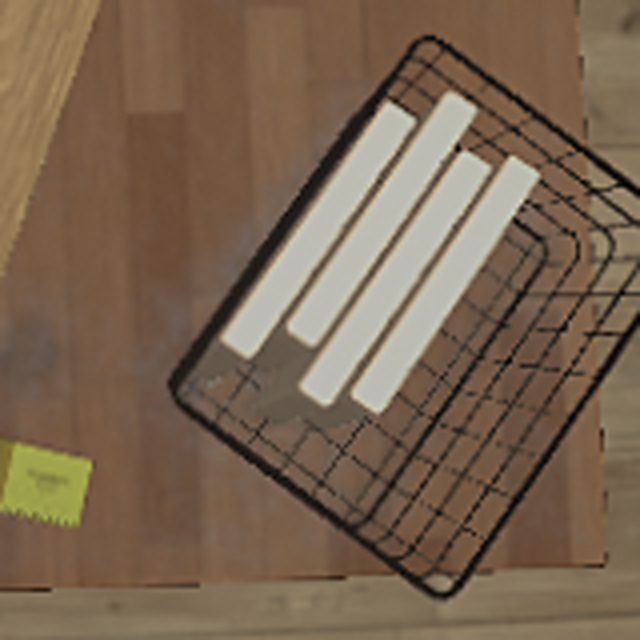

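The basket rim corner is about 67 mm off the jaw plane at z 0.12, which leaves clearance. Descending on the carton.

{"op": "apply_moves", "data": {
  "rows": [
    [-0.1,-0.1,5,0,0,0],
    [-0.1,-0.1,10,0,0,0],
    [-0.1,-0.1,13,0,0,0],
    [-0.1,-0.1,15.5,0,0,0],
    [-0.1,-0.1,17.5,0,0,0],
    [-0.1,-0.1,18.7,0,0,0],
    [-0.1,-0.1,18.7,0,0,0],
    [-0.1,-0.1,18.7,0,0,0]
  ]
}}

```text
t: 14.0
tool_pos: [0.4332, -0.0851, 0.0622]
tool_rot: [0.376, 3.118, 0.005]
contact_force: [-0.3, -0.6, -0.0]
opening: 0.0854
```

```bash
python3 - <<'E'
from sw import *
st(); c=cam("wrist","pics/w6.png")
print(goal((.4325,-.0852,.062),76.4))
E
```

```text
t 14.00 pos [ 0.4332 -0.0851  0.0622] jaw 76.3 tilt 0.21 F [-0.3 -0.6 -0. ] M [-0.02  0.    0.01] open 0.0854 q [-21. -16. 124.   0.  72. -97.]
[0.12, -0.02, 0.09, 0.04, 0.02, -0.03]
```

View pics/w6.png

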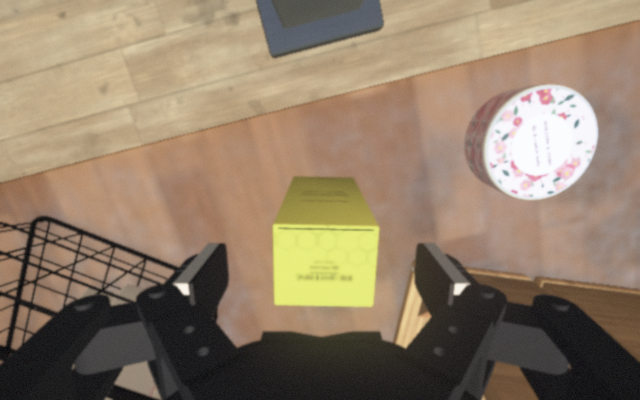

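The carton is between the fingers, centred at column 326 against 321 for the gripper. Closing.

{"op": "apply_moves", "data": {
  "rows": [
    [0,0,0,0,0,0],
    [0,0,0,0,0,0],
    [0,0,0,0,0,0],
    [0,0,0,0,0,0],
    [0,0,0,0,0,0],
    [0,0,0,0,0,0],
    [0,0,0,0,0,0],
    [0,0,0,0,0,0]
  ],
  "grip": 1.0,
  "squeeze": 30
}}

```text
t: 14.85
tool_pos: [0.4345, -0.0854, 0.064]
tool_rot: [0.375, 3.115, 0.005]
contact_force: [0.2, 1.8, 5.5]
opening: 0.0454
```

```bash
python3 - <<'E'
from sw import *
st()
print(goal((.4332,-.0851,.20),76.4)); print(goal((.45,.15,.20),85)); n=w(p,(29,2,10)); print(n,goal((n[0],n[1],.2),90+np.degrees(p[2])))
E
```

```text
t 14.85 pos [ 0.4345 -0.0854  0.064 ] jaw 76.3 tilt 0.29 F [0.2 1.8 5.5] M [ 0.17  0.13 -0.02] open 0.0454 q [-21. -16. 124.   0.  72. -97.]
[0.08, 0.05, -13.6, 0.04, 0.04, -0.03]
[4.03, 23.28, -13.54, 0.04, 0.05, -1.75]
[0.535668   0.25706925 0.01      ] [-1.75, 35.72, -13.47, 0.03, 0.05, -3.69]
```

{"op": "apply_moves", "data": {
  "rows": [
    [0,0,-3,0,0,0],
    [0,0,-7,0,0,0],
    [0,0,-11,0,0,0],
    [0,0,-15,0,0,0],
    [0,0,-16,0,0,0],
    [0,0,-16,0,0,0]
  ]
}}

```text
t: 15.45
tool_pos: [0.4345, -0.0862, 0.2252]
tool_rot: [0.375, 3.112, 0.003]
contact_force: [-0.3, -0.6, -2.1]
opening: 0.0452
```

```bash
python3 - <<'E'
from sw import *
st()
print(goal((.44,.17,.22),90)); n=w(p,(29,2,10)); print(n,goal((n[0],n[1],.2),90+np.degrees(p[2])))
E
```

```text
t 15.45 pos [ 0.4345 -0.0862  0.2252] jaw 76.3 tilt 0.42 F [-0.3 -0.6 -2.1] M [-0.    0.02 -0.03] open 0.0452 q [-21. -24. 114.   0.  90. -97.]
[5.55, 25.01, 0.56, 0.02, 0.08, -2.75]
[0.535668   0.25706925 0.01      ] [-1.66, 35.74, 2.64, 0.02, 0.08, -3.69]
```

{"op": "apply_moves", "data": {
  "rows": [
    [0.6,3,0.5,0,0.1,-0.3],
    [1.4,6.5,0.5,0,0.1,-0.8],
    [2.3,10.5,0.5,0,0.1,-1.2],
    [3.2,14.5,0.5,0,0.1,-1.7],
    [4.1,18.5,0.5,0,0.1,-2.1],
    [4.9,22,0.5,0,0.1,-2.5],
    [5.5,25,0.5,0,0.1,-2.8],
    [3.7,28,0.8,0,0.1,-3.0],
    [1.9,30.5,1.2,0,0.1,-3.3],
    [0.1,33.1,1.6,0,0.1,-3.5],
    [-1.0,34.8,2.0,0,0.1,-3.7],
    [-1.7,35.7,2.5,0,0.1,-3.7],
    [-1.7,35.7,2.6,0,0.1,-3.7],
    [-1.7,35.7,2.6,0,0.1,-3.7]
  ]
}}

```text
t: 16.85
tool_pos: [0.5347, 0.2559, 0.1983]
tool_rot: [0.13, -3.134, -0.001]
contact_force: [-0.4, -0.4, -1.6]
opening: 0.0454
```

```bash
python3 - <<'E'
from sw import *
st(); c=cam("wrist","pics/w7.png");cam("side","pics/side7.png");cam("top","pics/top7.png")
n=w(p,(29,2,10)); print(n,goal((n[0],n[1],.2),90+np.degrees(p[2])))
E
```

```text
t 16.85 pos [0.5347 0.2559 0.1983] jaw 94.7 tilt 0.29 F [-0.4 -0.4 -1.6] M [ 0.04  0.02 -0.03] open 0.0454 q [ 18.  -1.  97.   0.  84. -76.]
[0.535668   0.25706925 0.01      ] [-0.03, 0.1, 0.05, 0.02, -0.01, 0.0]
```

View pics/w7.png

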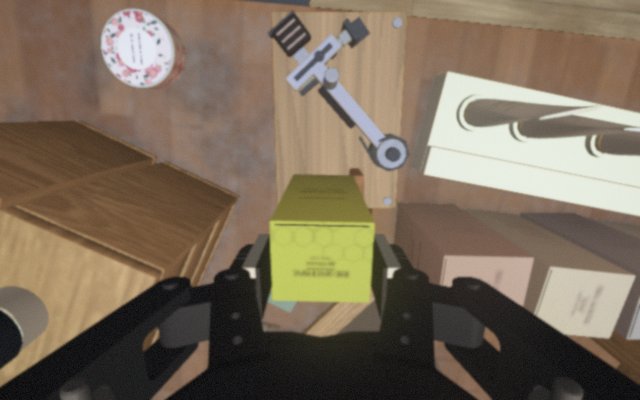

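View pics/side7.png

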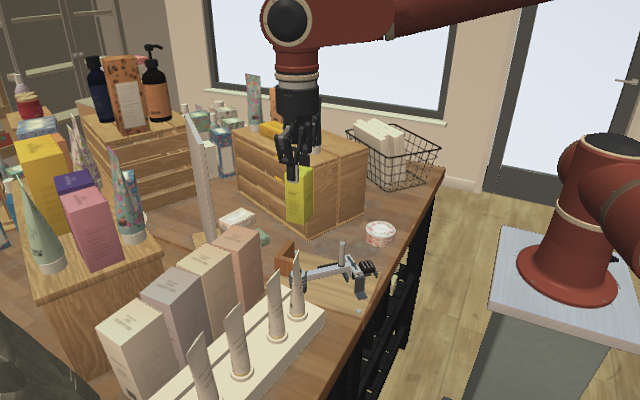

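```bash
python3 - <<'E'
from sw import *
crop("pics/w7.png",240,160,400,320,4.5,"pics/c_w7.png")
E
```

```text
(no output)
```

View pics/c_w7.png

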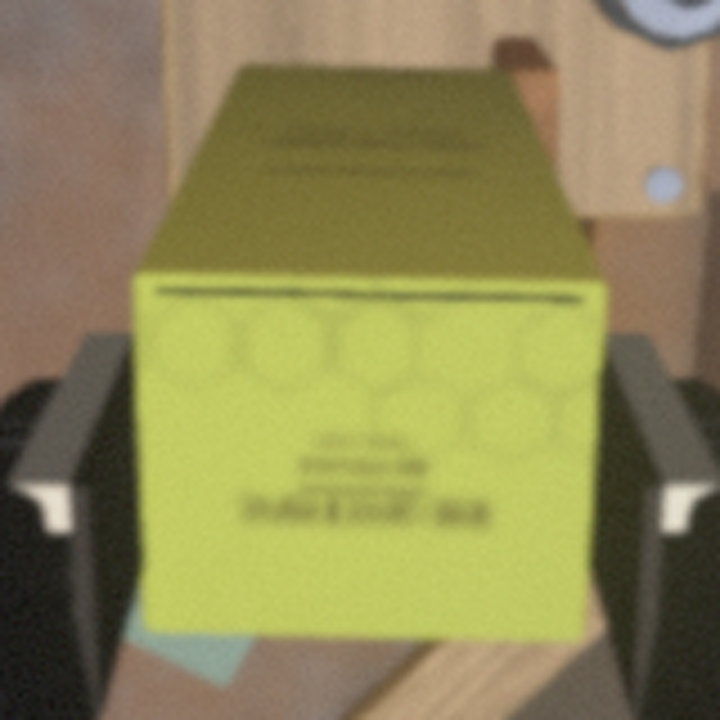

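```bash
python3 - <<'E'
from sw import *
c=load("pics/w7.npz"); W=lambda u,v:(240+u/4.5,160+v/4.5)
for z in(.236,.239,.242):
    P=np.array([at(c,W(*u),z) for u in((135,277),(607,287),(586,642),(143,634))])
    print(z,P.mean(0).round(4),inv(P.mean(0)).round(1),np.linalg.norm(P[1]-P[0]).round(4),np.linalg.norm(P[2]-P[1]).round(4),np.linalg.norm(P[3]-P[2]).round(4),np.linalg.norm(P[3]-P[0]).round(4),np.degrees(np.arctan2(*(P[1]-P[0])[1::-1])))
B=np.array([at(c,W(*u),.134) for u in((243,67),(497,72))]); print("bottom front edge",B.round(4),np.linalg.norm(B[1]-B[0]),[inv(b).round(1) for b in B])
# fixture check in this picture: bolt/pivot
for n,X in(("pivot",(0,70,61.7)),("corner",(54,32,55)),("board",(72.4,88.2,10))): print(n,proj(c,w(p,X)))
n=w(p,(29,2,10)); print(goal((n[0],n[1],.2),94.7))
E
```

```text
0.236 [0.5354 0.2553 0.236 ] [28.6  0.3] 0.0461 0.0395 0.0465 0.0396 93.45796772419003
0.239 [0.5339 0.2552 0.239 ] [27.1  0.3] 0.045 0.0386 0.0454 0.0386 93.45796772419007
0.242 [0.5324 0.2551 0.242 ] [25.6  0.3] 0.0439 0.0377 0.0443 0.0377 93.45796772419011
bottom front edge [[0.5156 0.233  0.134 ]
 [0.5129 0.2755 0.134 ]] 0.04257914920905086 [array([  7. , -20.4]), array([ 7.8, 22.2])]
pivot [[392.88375995 153.95283476]]
corner [[351.79125502 205.25264689]]
board [[394.86212926 209.44157845]]
[-0.03, 0.1, 0.05, 0.02, -0.01, 0.01]
```

The carton in hand sits at (28, 0.3) mm in the fixture frame and is square within about 1°. Lowering it into the nest.

{"op": "apply_moves", "data": {
  "rows": [
    [-0.1,0.1,3,0,0,0],
    [-0.1,0.1,6,0,0,0],
    [-0.1,0.1,8.5,0,0,0],
    [-0.1,0.1,10.2,0,0,0],
    [-0.1,0.1,11.2,0,0,0],
    [-0.1,0.1,11.8,0,0,0],
    [-0.1,0.1,12.1,0,0,0],
    [-0.1,0.1,12.1,0,0,0]
  ]
}}

```text
t: 17.8
tool_pos: [0.5368, 0.2575, 0.0802]
tool_rot: [0.129, -3.139, -0.003]
contact_force: [0.3, -0.0, -1.4]
opening: 0.045
```

```bash
python3 - <<'E'
from sw import *
st(); c=cam("side","pics/side8.png"); crop("pics/side8.png",250,110,400,330,2.6,"pics/c_s8.png")
E
```

```text
t 17.80 pos [0.5368 0.2575 0.0802] jaw 94.7 tilt 0.13 F [ 0.3 -0.  -1.4] M [-0.05 -0.04 -0.06] open 0.0450 q [ 18.   5. 103.   0.  72. -76.]
```

View pics/c_s8.png

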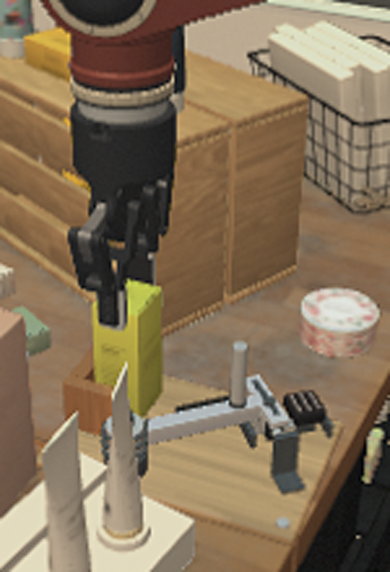

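The side view shows the carton inside the end wall, just above the board, with the arm still cocked. Lowering the last 6 mm.

{"op": "apply_moves", "data": {
  "rows": [
    [0,0,0.3,0,0,0],
    [0,0,0.5,0,0,0],
    [0,0,0.6,0,0,0],
    [0,0,0.7,0,0,0],
    [0,0,0.7,0,0,0]
  ]
}}

```text
t: 18.35
tool_pos: [0.5372, 0.2577, 0.074]
tool_rot: [-0.13, 3.138, 0.004]
contact_force: [-1.1, 0.5, 1.3]
opening: 0.0451
```

```bash
python3 - <<'E'
from sw import *
st()
E
```

```text
t 18.35 pos [0.5372 0.2577 0.074 ] jaw 94.7 tilt 0.15 F [-1.1  0.5  1.3] M [-0.09  0.09 -0.04] open 0.0451 q [ 18.   6. 103.   0.  72. -76.]
```

{"op": "apply_moves", "data": {
  "rows": [
    [0,0,0.1,0,0,0],
    [0,0,0.1,0,0,0]
  ]
}}

```text
t: 18.55
tool_pos: [0.5377, 0.2578, 0.074]
tool_rot: [-0.13, 3.137, 0.004]
contact_force: [-1.2, -0.0, 6.0]
opening: 0.0452
```

{"op": "apply_moves", "data": {
  "rows": [
    [0,0,0,0,0,0],
    [0,0,0,0,0,0],
    [0,0,0,0,0,0],
    [0,0,0,0,0,0]
  ],
  "grip": 0.2
}}

```text
t: 18.95
tool_pos: [0.5375, 0.2577, 0.0737]
tool_rot: [-0.13, 3.138, 0.004]
contact_force: [0.3, 0.4, -0.1]
opening: 0.0683
```

```bash
python3 - <<'E'
from sw import *
st();cam("wrist","pics/w9.png")
E
```

```text
t 18.95 pos [0.5375 0.2577 0.0737] jaw 94.7 tilt 0.17 F [ 0.3  0.4 -0.1] M [-0.03 -0.02 -0.04] open 0.0683 q [ 18.   6. 103.   0.  71. -76.]
```

View pics/w9.png

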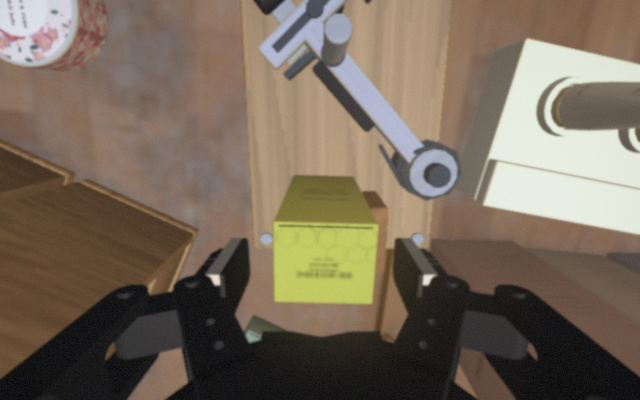

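The carton stands upright (top face 275–378 × 223–303), released, with a gap to both fingers. Rising straight up.

{"op": "apply_moves", "data": {
  "rows": [
    [0,0,-2,0,0,0],
    [0,0,-5,0,0,0],
    [0,0,-9,0,0,0],
    [0,0,-13,0,0,0],
    [0,0,-17,0,0,0],
    [0,0,-17,0,0,0],
    [0,0,-17,0,0,0]
  ]
}}

```text
t: 19.7
tool_pos: [0.538, 0.2575, 0.2452]
tool_rot: [-0.129, 3.135, 0.005]
contact_force: [0.4, -0.2, -0.7]
opening: 0.0682
```

```bash
python3 - <<'E'
from sw import *
st();cam("side","pics/side10.png"); crop("pics/side10.png",250,200,400,330,4,"pics/c_s10.png")
print(goal((.3985,.2153,.13),-46)); print(goal((.42,.2,.24),-46))
print(goal((.3985,.2153,.13),134)); print(goal((.42,.2,.24),134))
E
```

```text
t 19.70 pos [0.538  0.2575 0.2452] jaw 94.7 tilt 0.31 F [ 0.4 -0.2 -0.7] M [ 0.01 -0.    0.05] open 0.0682 q [ 18.  -2.  94.   0.  88. -76.]
[14.16, -3.06, 11.29, 0.02, -0.03, 28.15]
[12.14, -4.74, 0.29, 0.02, -0.03, 28.15]
[14.16, -3.06, 11.29, 0.02, 0.02, -7.85]
[12.14, -4.74, 0.29, 0.02, 0.02, -7.85]
```

View pics/c_s10.png

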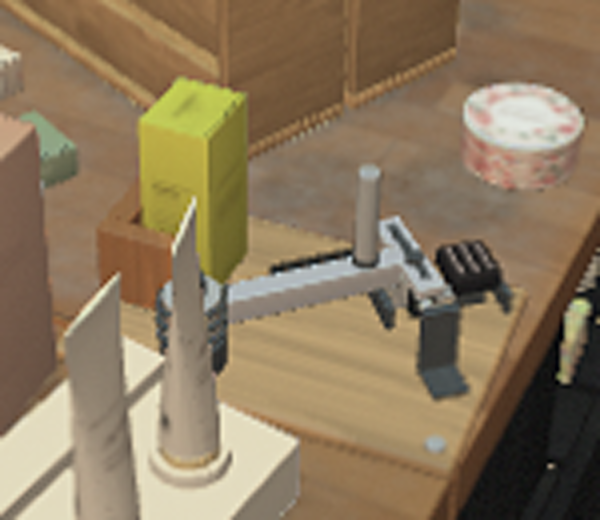

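Carton upright and square against the walls' corner, arm still cocked, pad at (470,262) in the crop. Moving over the trigger with the fingers shut.

```bash
python3 - <<'E'
from sw import *
print(goal((.396,.2126,.22),134))
E
```

```text
[14.43, -3.29, 2.29, 0.02, 0.02, -7.85]
```

{"op": "apply_moves", "data": {
  "rows": [
    [5,-1.5,0.5,0,0,-1.6],
    [9,-2.5,1,0,0,-3.2],
    [13,-3,2,0,0,-4.8],
    [14.5,-3.3,2.5,0,0,-6.4],
    [14.5,-3.3,2.5,0,0,-7.9],
    [14.5,-3.3,2.5,0,0,-7.9],
    [14.5,-3.3,2.5,0,0,-7.9]
  ],
  "grip": 1.0,
  "squeeze": 20
}}

```text
t: 20.45
tool_pos: [0.3947, 0.2122, 0.2164]
tool_rot: [1.178, -2.911, -0.003]
contact_force: [0.6, -0.1, 0.3]
opening: -0.0001
```

```bash
python3 - <<'E'
from sw import *
st(); print(goal((.396,.2126,.12),134),goal((.396,.2126,.045),134))
E
```

```text
t 20.45 pos [0.3947 0.2122 0.2164] jaw 134.1 tilt 0.13 F [ 0.6 -0.1  0.3] M [0.   0.01 0.03] open -0.0001 q [  19.  -23.  114.    0.   89. -115.]
[-0.12, -0.08, 9.64, 0.03, -0.0, 0.01] [-0.12, -0.1, 17.14, 0.03, -0.0, 0.01]
```

{"op": "apply_moves", "data": {
  "rows": [
    [-0.1,-0.1,4,0,0,0],
    [-0.1,-0.1,8,0,0,0],
    [-0.1,-0.1,11,0,0,0],
    [-0.1,-0.1,13.5,0,0,0],
    [-0.1,-0.1,15.5,0,0,0],
    [-0.1,-0.1,16.7,0,0,0],
    [-0.1,-0.1,17.1,0,0,0],
    [-0.1,-0.1,17.1,0,0,0]
  ]
}}

```text
t: 21.25
tool_pos: [0.3959, 0.2125, 0.0452]
tool_rot: [1.177, -2.911, -0.003]
contact_force: [-0.4, 0.5, 0.1]
opening: -0.0002
```

```bash
python3 - <<'E'
from sw import *
st(); cam("wrist","pics/w11.png");cam("side","pics/side11.png"); crop("pics/side11.png",270,180,400,310,4.5,"pics/c_s11.png")
E
```

```text
t 21.25 pos [0.3959 0.2125 0.0452] jaw 134.0 tilt 0.16 F [-0.4  0.5  0.1] M [0.04 0.01 0.  ] open -0.0002 q [  19.  -13.  123.    0.   70. -115.]
```

View pics/w11.png

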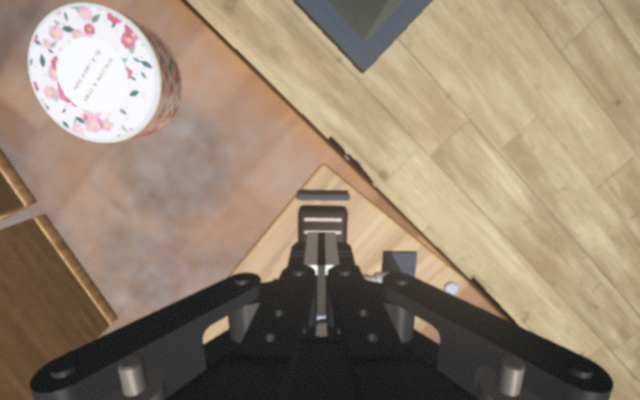

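View pics/c_s11.png

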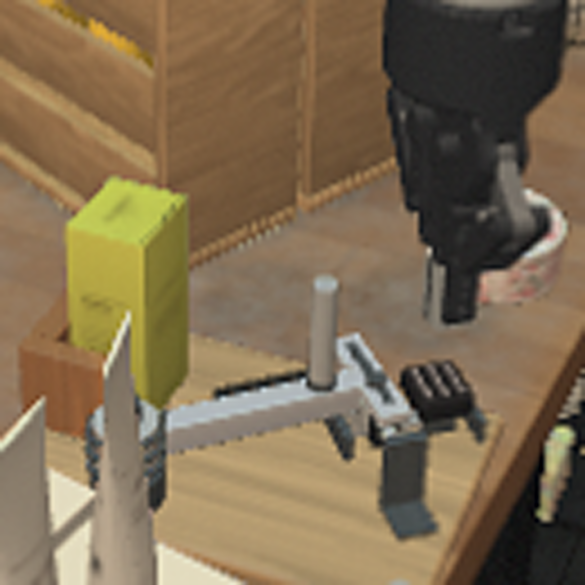

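```bash
python3 - <<'E'
from sw import *
o=st(); s=load("pics/side11.npz"); f=lambda P:(proj(s,[P])[0]-[270,180])*4.5
print("TCP",f(o["tool_pos"]),"pad",f([.3989,.2154,.038]),"z.07",f([.396,.2126,.07]))
cw=load("pics/w11.npz"); print("wrist TCP",proj(cw,[o["tool_pos"]]),"pad",proj(cw,[[.3989,.2154,.038]]))
cam("side","pics/side12.png"); crop("pics/side12.png",270,180,400,310,4.5,"pics/c_s12.png")
E
```

```text
t 21.35 pos [0.3968 0.2128 0.0465] jaw 134.0 tilt 0.13 F [-1.   0.1 -0.3] M [-0.09  0.02 -0.06] open -0.0001 q [  19.  -13.  123.    0.   70. -115.]
TCP [441.88335282 361.6687583 ] pad [434.39893811 377.98962528] z.07 [447.56270739 321.19513626]
wrist TCP [[321.0642012  235.26981975]] pad [[321.72710615 234.96403728]]
```

View pics/c_s12.png

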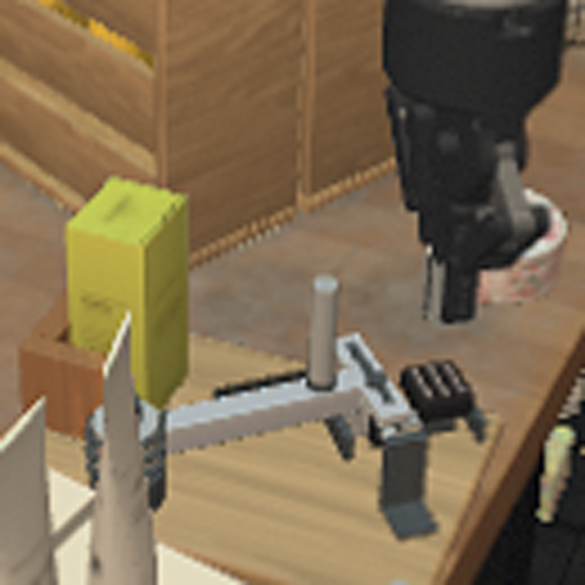

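The side view shows the shut fingertips slightly higher than the TCP projection suggests, about 9 px. I'll go down by force.

{"op": "apply_moves", "data": {
  "rows": [
    [0,0,0.3,0,0,0],
    [0,0,0.6,0,0,0],
    [0,0,0.9,0,0,0],
    [0,0,1.1,0,0,0],
    [0,0,1.1,0,0,0]
  ]
}}

```text
t: 21.9
tool_pos: [0.3966, 0.2128, 0.0352]
tool_rot: [-1.178, 2.912, 0.003]
contact_force: [0.3, -0.7, -0.2]
opening: -0.0001
```

```bash
python3 - <<'E'
from sw import *
st()
E
```

```text
t 21.90 pos [0.3966 0.2128 0.0352] jaw 134.1 tilt 0.12 F [ 0.3 -0.7 -0.2] M [-0.04  0.04 -0.02] open -0.0001 q [  19.  -12.  124.    0.   68. -115.]
```

```bash
python3 - <<'E'
from sw import *
cam("wrist","pics/w13.png");cam("side","pics/side13.png")
a1=cv2.resize(cv2.imread("pics/side13.png")[190:310,300:400],None,fx=4,fy=4,interpolation=cv2.INTER_CUBIC); b1=cv2.resize(cv2.imread("pics/w13.png")[150:270,270:370],None,fx=4,fy=4,interpolation=cv2.INTER_CUBIC)
cv2.imwrite("pics/c13.png",np.hstack([a1,b1]))
E
```

```text
(no output)
```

View pics/c13.png

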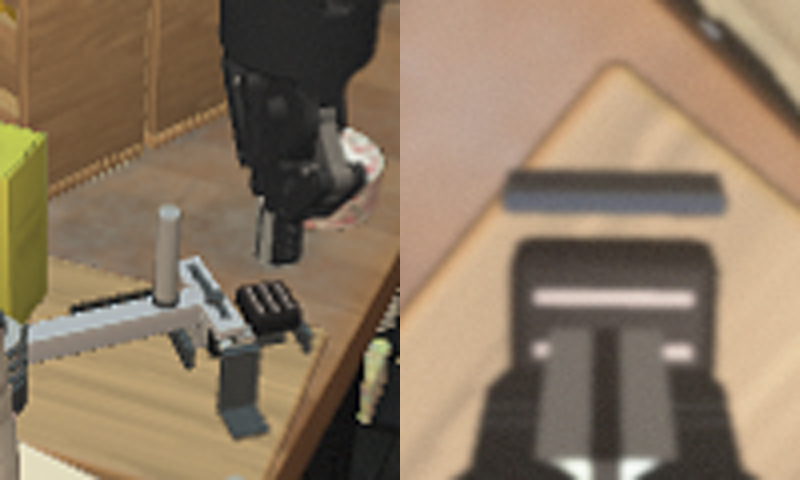

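```bash
python3 - <<'E'
from sw import *
o=st(); A=R.from_rotvec(o["tool_rot"]); cw=load("pics/w13.npz"); s=load("pics/side13.npz")
for d in(0,.005,.01,.015,.02,.025):
    g=lambda x,y:o["tool_pos"]+A.apply([x,y,-d])
    print(d,"wrist x+11",proj(cw,[g(.011,0)])[0].round(1),"side x-11",proj(s,[g(-.011,0)])[0].round(1),"x-11,y-13",proj(s,[g(-.011,-.013)])[0].round(1),"x-11 y+13",proj(s,[g(-.011,.013)])[0].round(1))
print(proj(cw,[[.3989,.2154,.038]]),proj(s,[[.3989,.2154,.038]]))
E
```

```text
t 22.00 pos [0.3969 0.2129 0.0356] jaw 134.1 tilt 0.13 F [ 0.1 -0.   0.6] M [-0.03  0.02  0.08] open 0.0001 q [  19.  -12.  124.    0.   68. -115.]
0 wrist x+11 [321.5 215.4] side x-11 [362.9 265.4] x-11,y-13 [360.6 261.7] x-11 y+13 [365.3 269.3]
0.005 wrist x+11 [321.5 218.3] side x-11 [363.1 263.6] x-11,y-13 [360.8 259.8] x-11 y+13 [365.5 267.4]
0.01 wrist x+11 [321.5 221.4] side x-11 [363.3 261.7] x-11,y-13 [360.9 258. ] x-11 y+13 [365.7 265.5]
0.015 wrist x+11 [321.6 224.6] side x-11 [363.4 259.7] x-11,y-13 [361.1 256.1] x-11 y+13 [365.9 263.5]
0.02 wrist x+11 [321.6 228.1] side x-11 [363.6 257.8] x-11,y-13 [361.2 254.1] x-11 y+13 [366.  261.6]
0.025 wrist x+11 [321.6 231.7] side x-11 [363.8 255.9] x-11,y-13 [361.4 252.2] x-11 y+13 [366.2 259.7]
[[322.22902427 240.594739  ]] [[366.53309736 263.99769451]]
```

Both views put the shut tips about 24 mm behind the nominal TCP, so contact is expected near TCP z 0.014. Continuing down.

{"op": "apply_moves", "data": {
  "rows": [
    [0,0,0.3,0,0,0],
    [0,0,0.6,0,0,0],
    [0,0,0.9,0,0,0],
    [0,0,1.2,0,0,0],
    [0,0,1.4,0,0,0],
    [0,0,1.4,0,0,0]
  ]
}}

```text
t: 22.6
tool_pos: [0.3965, 0.2128, 0.0211]
tool_rot: [-1.178, 2.912, 0.003]
contact_force: [0.2, 0.2, 1.3]
opening: 0.0003
```

```bash
python3 - <<'E'
from sw import *
st();cam("wrist","pics/w14.png");cam("side","pics/side14.png")
a1=cv2.resize(cv2.imread("pics/side14.png")[190:310,300:400],None,fx=4,fy=4,interpolation=cv2.INTER_CUBIC); b1=cv2.resize(cv2.imread("pics/w14.png")[150:270,270:370],None,fx=4,fy=4,interpolation=cv2.INTER_CUBIC)
cv2.imwrite("pics/c14.png",np.hstack([a1,b1]))
E
```

```text
t 22.60 pos [0.3965 0.2128 0.0211] jaw 134.1 tilt 0.12 F [0.2 0.2 1.3] M [-0.05 -0.   -0.03] open 0.0003 q [  19.  -10.  124.    0.   66. -115.]
```

View pics/c14.png

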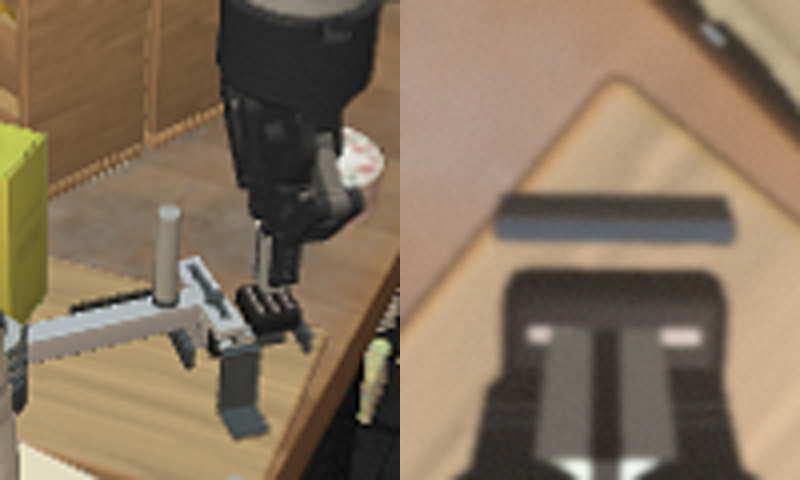

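{"op": "apply_moves", "data": {
  "rows": [
    [0,0,0.2,0,0,0],
    [0,0,0.4,0,0,0],
    [0,0,0.6,0,0,0],
    [0,0,0.7,0,0,0],
    [0,0,0.7,0,0,0]
  ]
}}

```text
t: 23.2
tool_pos: [0.3967, 0.2128, 0.0143]
tool_rot: [-1.178, 2.912, 0.003]
contact_force: [-0.4, -0.2, -0.1]
opening: -0.0003
```

```bash
python3 - <<'E'
from sw import *
st()
E
```

```text
t 23.20 pos [0.3967 0.2128 0.0143] jaw 134.1 tilt 0.12 F [-0.4 -0.2 -0.1] M [-0.02  0.04  0.05] open -0.0003 q [  19.  -10.  124.    0.   66. -115.]
```

{"op": "apply_moves", "data": {
  "rows": [
    [0,0,0.2,0,0,0],
    [0,0,0.4,0,0,0],
    [0,0,0.6,0,0,0],
    [0,0,0.6,0,0,0]
  ]
}}

```text
t: 23.6
tool_pos: [0.397, 0.2129, 0.0087]
tool_rot: [-1.178, 2.912, 0.003]
contact_force: [-0.7, -1.9, 4.3]
opening: -0.0003
```

```bash
python3 - <<'E'
from sw import *
st();cam("wrist","pics/w15.png");cam("side","pics/side15.png")
a1=cv2.resize(cv2.imread("pics/side15.png")[190:310,300:400],None,fx=4,fy=4,interpolation=cv2.INTER_CUBIC); b1=cv2.resize(cv2.imread("pics/w15.png")[150:270,270:370],None,fx=4,fy=4,interpolation=cv2.INTER_CUBIC)
cv2.imwrite("pics/c15.png",np.hstack([a1,b1]))
E
```

```text
t 23.60 pos [0.397  0.2129 0.0087] jaw 134.1 tilt 0.12 F [-0.7 -1.9  4.3] M [-0.11  0.2  -0.04] open -0.0003 q [  19.   -9.  124.    0.   65. -115.]
```

View pics/c15.png

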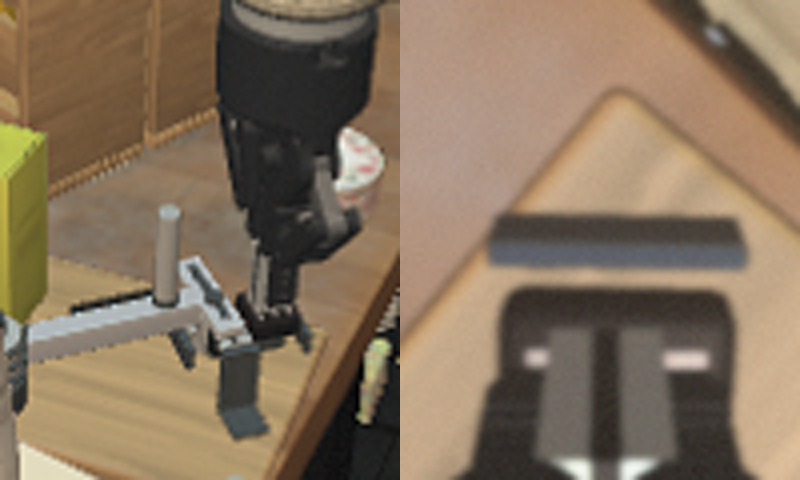

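Contact with the pad: Fz is 4.3 N. Pressing further.

{"op": "apply_moves", "data": {
  "rows": [
    [0,0,0.2,0,0,0],
    [0,0,0.4,0,0,0],
    [0,0,0.6,0,0,0],
    [0,0,0.6,0,0,0]
  ]
}}

```text
t: 24.1
tool_pos: [0.397, 0.2129, 0.0034]
tool_rot: [-1.178, 2.912, 0.003]
contact_force: [-3.7, -1.8, 9.4]
opening: -0.0003
```

```bash
python3 - <<'E'
from sw import *
st();cam("side","pics/side16.png"); crop("pics/side16.png",270,180,400,310,4.5,"pics/c_s16.png")
E
```

```text
t 24.10 pos [0.397  0.2129 0.0034] jaw 134.1 tilt 0.11 F [-3.7 -1.8  9.4] M [-0.33  0.62  0.05] open -0.0003 q [  19.   -9.  124.    0.   64. -115.]
```

View pics/c_s16.png

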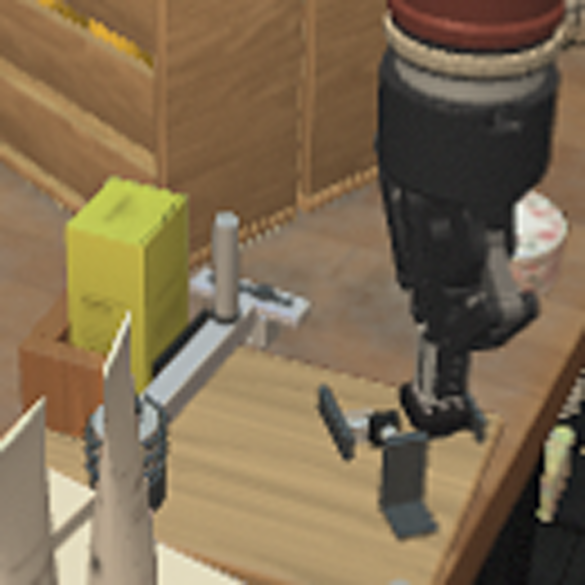

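The arm has snapped shut and is holding the carton. Rising off the trigger.

{"op": "apply_moves", "data": {
  "rows": [
    [0,0,-1.5,0,0,0],
    [0,0,-4,0,0,0],
    [0,0,-8,0,0,0],
    [0,0,-13,0,0,0],
    [0,0,-18,0,0,0],
    [0,0,-23,0,0,0],
    [0,0,-24,0,0,0],
    [0,0,-24,0,0,0]
  ]
}}

```text
t: 24.95
tool_pos: [0.3985, 0.213, 0.2457]
tool_rot: [-1.176, 2.907, 0.002]
contact_force: [0.9, -0.4, -1.3]
opening: -0.0001
```

```bash
python3 - <<'E'
from sw import *
st();cam("side","pics/side17.png"); crop("pics/side17.png",270,180,400,310,4.5,"pics/c_s17.png"); cam("top","pics/top17.png"); crop("pics/top17.png",225,190,445,300,3.6,"pics/c_t17.png")
print(goal((.44,.17,.25),94))
E
```

```text
t 24.95 pos [0.3985 0.213  0.2457] jaw 134.1 tilt 0.34 F [ 0.9 -0.4 -1.3] M [-0.   -0.05  0.04] open -0.0001 q [  19.  -23.  112.    0.   91. -115.]
[-0.19, -6.06, -0.89, 0.02, -0.03, 8.01]
```

View pics/c_s17.png

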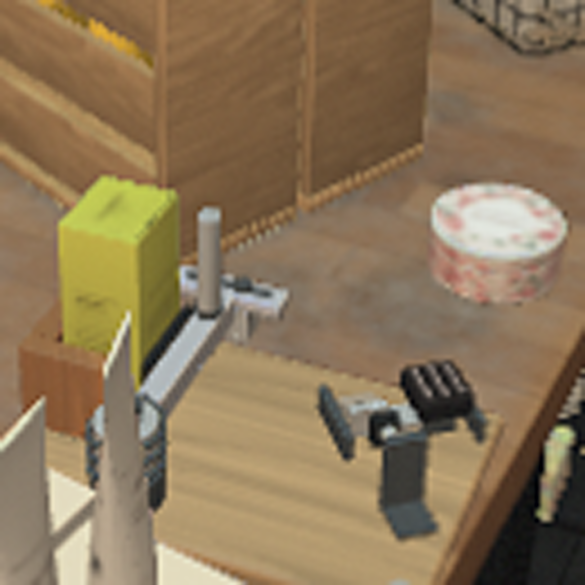

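View pics/c_t17.png

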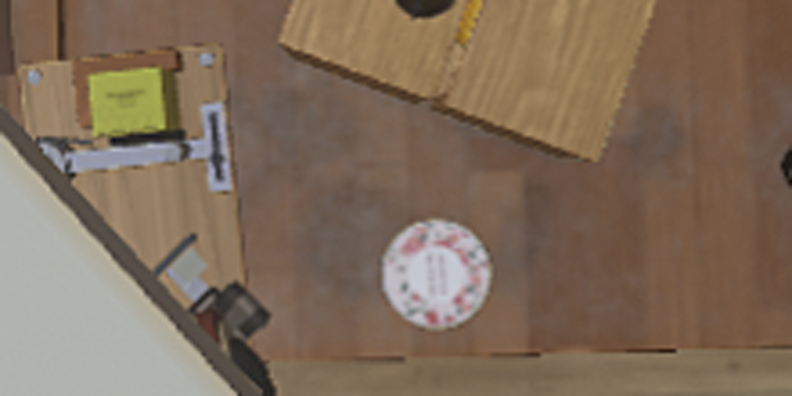

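The carton has been pushed to the fence and the arm is parallel to it. I'll wait a second and check that nothing is still moving.

{"op": "apply_moves", "data": {
  "rows": [
    [0,-2,-1,0,0,2],
    [0,-6,-1,0,0,4],
    [0,-6,-1,0,0,6],
    [0,-6,-1,0,0,8],
    [0,-6,-1,0,0,8],
    [0,-6,-1,0,0,8],
    [0,-6,-1,0,0,8],
    [0,-6,-1,0,0,8]
  ]
}}

```text
t: 25.85
tool_pos: [0.4377, 0.1691, 0.2498]
tool_rot: [0.114, -3.135, -0.001]
contact_force: [-0.1, 0.1, 0.0]
opening: 0.0001
```

```bash
python3 - <<'E'
from sw import *
st();cam("side","pics/side18.png");c=cam("wrist","pics/w18.png")
a=cv2.imread("pics/side17.png")[200:310,270:400].astype(int);b=cv2.imread("pics/side18.png")[200:310,270:400].astype(int); print("diff",np.abs(a-b).mean(),(np.abs(a-b).max(2)>40).sum())
E
```

```text
t 25.85 pos [0.4377 0.1691 0.2498] jaw 94.2 tilt 0.29 F [-0.1  0.1  0. ] M [-0.01  0.01  0.  ] open 0.0001 q [ 12. -20. 109.   0.  91. -82.]
diff 0.828997668997669 0
```

View pics/w18.png

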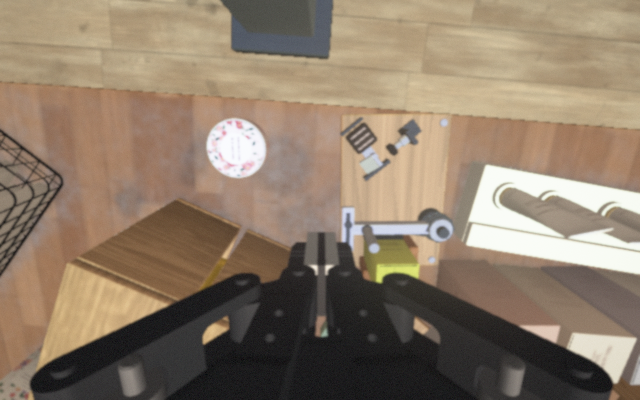

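```bash
python3 - <<'E'
from sw import *
t=load("pics/top17.npz"); crop("pics/top17.png",240,200,295,245,14,"pics/c_t17b.png")
for u in((90,75),(162,67),(168,130),(95,138)): print(inv(at(t,(225+u[0]/3.6,190+u[1]/3.6),.115)).round(1))
E
```

```text
[52.4 24. ]
[ 52.7 -21.9]
[ 12.8 -21.7]
[12.6 24.7]
```

View pics/c_t17b.png

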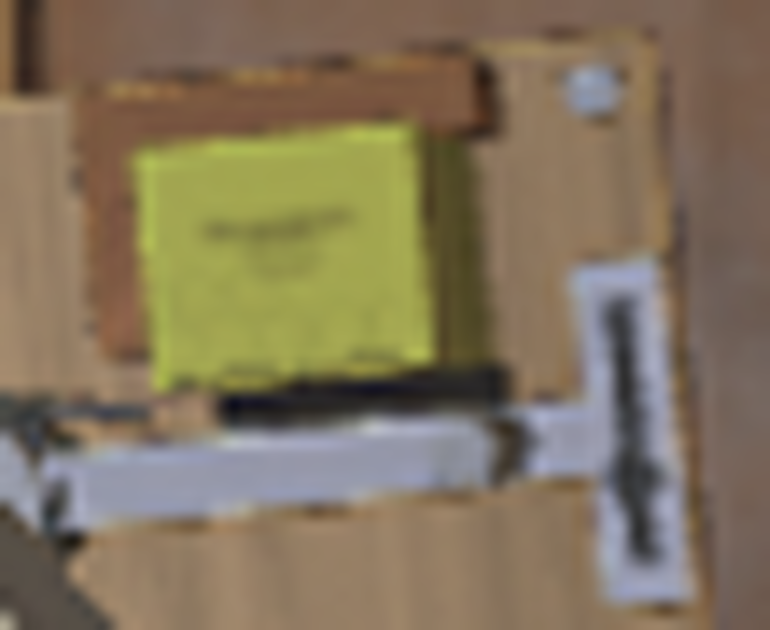

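The carton's far side is at x ≈ 52.5 mm (fence plane 54, within measurement error), and it is parallel to the fence with the arm's pad flat against it. Nothing is moving and the robot is clear, so I'm handing in.

```bash
python3 -c "
from station import ctrl
print(ctrl.finish_job())"
```

```text
the job is handed in; nothing more can be done
None
```

The job is handed in at about 26 s of the 72 s allowed. The carton stands upright in the nest with the arm shut on it.

**Cocking:** I swung the arm back by the loosely held post. Force dropped from 10 to 8 N at about 1.14 rad, then rose to 15 N, so the arm had passed the catch and leaned on the stop by about 5–6 N. When I eased back, contact force fell to zero and the arm stayed open.

**Placing:** I set the carton down about 1 mm from the nest point and let go. It stood free before I pressed the trigger.

**Trigger:** The arm snapped shut after a press of about 9 N. The shut fingertips touched the pad about 25 mm lower than the given TCP predicts, so I found the pad by force.

**Final checks:**
- The carton's far side measured 52–53 mm against the fence plane at 54 mm, parallel to it within 1°. That gap is within the measurement error.
- Two side pictures about 1 s apart showed no motion.
- The robot was clear, reading about 0 N.
- The tin is where it was. I never went near the soap box or balm box, and I did not re-measure them at the end.

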